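Put the sharpening stones away on their sloping racks

ROBOT

A 6-joint arm with a two-finger parallel gripper is mounted at the origin on the work surface. World frame = base frame: x ahead of the robot, y to its left, z up, the work surface at z = 0. Lengths are in m, angles in degrees, forces in N, time in s.
With the tool pointing down it reaches from about 0.4 to 0.825 m from the base axis. Payload 7 kg.
Tool frame: the origin (TCP) lies midway between the tips of the shut fingers; the grasp point (between the pads) lies 19 mm behind it; x points along the fingers, z is the direction in which the jaws open and shut, and the axes are right-handed (so a half turn about x gives the same grasp; the last joint's range is limited). The gripper opens to 88 mm and grips with 3 to 60 N. Pads are 19 mm wide; open, the fingers measure 130 mm over their backs; the gripper's body (78 mm by 193 mm) begins 47 mm behind the grasp point.
Start: joints at [-50.3, 20.546, 0.682, 0, -70.136, -16.507], TCP at [0.266, -0.62, 0.227] pointing down, gripper open.
Joint ranges: [-176.03, 176.03], [-82.01, 121.73], [-58.28, 71.71], [-173.87, 95.51], [-174.79, -0.11], [-173.66, 173.66]. Speed limits (degrees/s): [136.94, 136.94, 172.46, 180, 180, 180].

INTERFACE

Orientations are given as [roll, pitch, yaw] about the fixed x, y, z axes, in that order (R = Rz(yaw) Ry(pitch) Rx(roll)).
In Python, from plant import get_state, capture, close_job gives the robot as it stands.
- The arm moves only by the tool play_rows, never from a script. Its argument "series" is one flat list of numbers, 4 for each row, row after row: the shift along the tool's x, y, z in m, then the turn about the tool's x in rad. In form: [tx, ty, tz, spin, tx, ty, tz, spin, ...]. A call has exactly 5 rows; each row shifts and turns the commanded pose from where the row before left it, along the tool's axes as they then stand; what a row does not reach is not made up. A row lasts 1/12 s, in which the tool goes at most 41.7 mm and 7.16 degrees, less where a joint would pass 70% of its speed; a pose out of reach is approached as far as the arm can. A call is refused whole if a number of a shift passes 0.0417 or a number of a turn 0.125, either way. A call with a gripper value outside its range is refused whole. "jaw" is the opening in per cent of the stroke, from 0 (shut) to 100 (fully open), set as the call begins (left out, the last holds). The fingers move at their own pace and stop on an object; "squeeze" is the grip in N (left out, the last holds). Time passes only in rows, so rows that do not move let the fingers close, or fill a call up. It gives the time, the measured TCP pose, the force and the opening at its end, in the units of the state.
- get_state(): the state, without advancing time (a new reading comes with each control period).
- capture(name): name is "side" or "top" or "wrist"; returns a dict with "img" (384x512x3 uint8, blue, green, red), "K" (3x3 intrinsics, pixels), "k1" (the pictures are not rectified: a ray, as slopes to the right and down, at radius r is drawn at 1 + k1 r^2 times it, then the intrinsics apply), "world_from_camera" (4x4, takes a point from camera to world coordinates). Camera axes: x right, y down, z forward; pixel columns grow to the right and rows downward; lengths in m; the calibration is good to about 2 mm. A picture is of the moment at which its call begins. There is no depth.
- close_job(): hands the job in, once; it reports no verdict.
The state is a dict: "time_s": time; "joints": joint angles; "qd": joint speeds; "joint_torque": joint torques, N m; "tcp_pos": TCP position; "eef_rot": TCP orientation; "contact_force": force on the tool from outside, world axes, zero at the start; "moment": the same for the moment, N m; "gripper_width": finger opening in m.
Only numpy, scipy, OpenCV 4.12 (cv2) and the standard library are available. Lean on these libraries where they do the work, as an engineer would, in place of code of your own. Each camera call takes 0.05 s, during which the arm holds its last target.

TASK

Put the four sharpening stones away on the two sloping racks: the two oblong bars lengthwise up the long rack, with the long bar underneath and the short bar on top of it, and the two round pucks on the short rack, with the large puck underneath and the small one on top. Each stone lies flat, in the middle of the rack's width, with its lower end or edge up against the backstop. Set the stones down, don't drop them, and don't tip over the little tin standing among them.

Things in the scene. Friction and masses are not known exactly. Their poses are not given: they have to be found in the camera images.
- long_bar: Grey sharpening stone, a plain oblong bar 160 mm long, 50 mm wide, 25 mm thick (dark coarse layer below, lighter fine layer above), about 420 g, lying flat and loose on the bench. Origin: centre of the underside; x runs along the length, z up.
- short_bar: Grey sharpening stone, a plain oblong bar 105 mm long, 50 mm wide, 25 mm thick (dark coarse layer below, lighter fine layer above), about 280 g, lying flat and loose on the bench. Origin: centre of the underside; x runs along the length, z up.
- large_puck: Grey sharpening stone, a round flat puck 60 mm in diameter, 25 mm thick (dark layer below, lighter layer above), about 160 g, lying flat and loose on the bench. Origin: centre of the underside; z up.
- small_puck: Grey sharpening stone, a round flat puck 44 mm in diameter, 25 mm thick (dark layer below, lighter layer above), about 90 g, lying flat and loose on the bench. Origin: centre of the underside; z up.
- long_rack_bed: Bed of the long plywood rack, fixed to the bench: flat, 180 mm long, 80 mm wide, no side walls, rising at 15 degrees away from the robot. Origin: on its upper face, mid-width, at the foot of the backstop, 18 mm above the bench; x up the slope, y across, z square out of the face. The backstop, a wooden lip across the low end on the robot's side, has its face at x = 0, stands 45 mm out of the bed, 12 mm thick.
- short_rack_bed: Bed of the short plywood rack, fixed to the bench: flat, 90 mm long, 80 mm wide, no side walls, rising at 15 degrees away from the robot. Origin: on its upper face, mid-width, at the foot of the backstop, 18 mm above the bench; x up the slope, y across, z square out of the face. The backstop, a wooden lip across the low end on the robot's side, has its face at x = 0, stands 45 mm out of the bed, 12 mm thick.
- screw_tin: Small plain brass-coloured tin, 34 mm in diameter, 26 mm tall, about 50 g, standing loose in the middle of the four stones; it stays there and is not to be tipped over. Origin: centre of its underside; z up.
Things that resemble listed ones, but are neither listed nor needed, are in the scene too. Leave any red or turquoise look-alike of the part that bears short_rack_bed alone.

How it is judged:
By the outcome, as a careful person would: the job done as asked, in the order asked, and still so for the second after the job is handed in, with the robot touching nothing.
It also fails if it takes over 106 s, if anything falls off the work surface, if the arm or the gripper's body presses on something with over 40 N, if the wrist force passes 120 N, or if a joint passes its speed limit or range.

## Working session

There is one attempt and no reset: what is moved stays moved. The work goes in short steps, Python scripts to look and compute and a tool call to move; the robot and the scene stay as the last step left them, time stands still between calls to the robot, and variables do not carry over. Pictures are saved under pics/ and viewed, and the job is handed in when it is done.

Besides the shell and the picture viewer there is one more tool, called after ">>>" by a JSON object that holds its "name" and its "arguments", one argument or row to a line. play_rows: Moves the arm, as the interface text tells. Its arguments: {"type":"object","properties":{"series":{"type":"array","items":{"type":"number"}},"jaw":{"type":"number"},"squeeze":{"type":"number"}},"required":["series"]}

```bash
ls; mkdir -p pics
python3 - <<'E'
from plant import *
import cv2
s=get_state();print(s)
for n in("side","top","wrist"):
    c=capture(n);cv2.imwrite(f"pics/{n}0.png",c["img"]);print(n,c["K"],c["k1"],c["world_from_camera"])
E
```

```text
pics
{'time_s': 0.0, 'joints': array([-5.03013975e+01,  2.05915257e+01,  6.32822120e-01, -2.19365433e-02,
       -7.01369203e+01, -1.65065640e+01]), 'qd': array([-0.02011425, -0.01280069,  0.02818189,  0.03286964,  0.03958935,
       -0.0343776 ]), 'joint_torque': array([ 1.02642527e-03, -5.82721782e+01,  2.93051291e+01,  6.99727848e+00,
        6.74785028e-03, -1.34798138e-04]), 'tcp_pos': array([ 0.26559993, -0.61999381,  0.22560874]), 'eef_rot': array([  4.33856033,  89.90217704, 117.52312812]), 'contact_force': array([-0.31106063, -0.16238872,  0.61287159]), 'moment': array([ 0.00258746,  0.01811004, -0.05455894]), 'gripper_width': 0.08741273466093798}
side [[401.5802941    0.         263.66668749]
 [  0.         401.5802941  188.66765731]
 [  0.           0.           1.        ]] -0.07687640779894497 [[-0.84323321 -0.42037667  0.33502419  0.01133605]
 [-0.53749905  0.65096891 -0.53603568  0.64905534]
 [ 0.00724656 -0.63207827 -0.77487067  1.22650676]
 [ 0.          0.          0.          1.        ]]
top [[354.91331164   0.         257.08353593]
 [  0.         354.91331164 195.73094158]
 [  0.           0.           1.        ]] -0.03828433998217779 [[-0.01690857 -0.99717094  0.07324078  0.43668699]
 [-0.99966078  0.01540853 -0.02099776 -0.14763829]
 [ 0.01980982 -0.07357097 -0.99709322  1.04147661]
 [ 0.          0.          0.          1.        ]]
wrist [[265.26478618   0.         255.189595  ]
 [  0.         265.26478618 193.63501316]
 [  0.           0.           1.        ]] -0.029835402402978852 [[-0.39414795  0.87728156  0.27390593  0.19225673]
 [ 0.91904313  0.375369    0.12024078 -0.65232263]
 [ 0.00266922  0.29912402 -0.95421051  0.38362071]
 [ 0.          0.          0.          1.        ]]
```

View pics/side0.png

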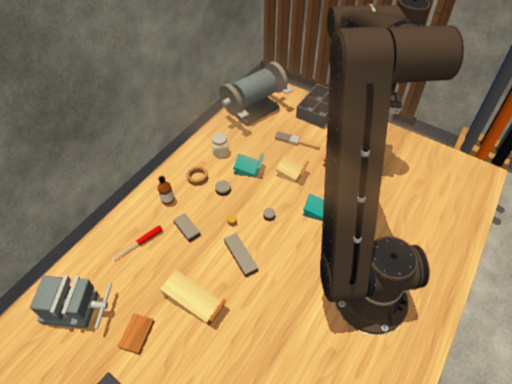

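View pics/top0.png

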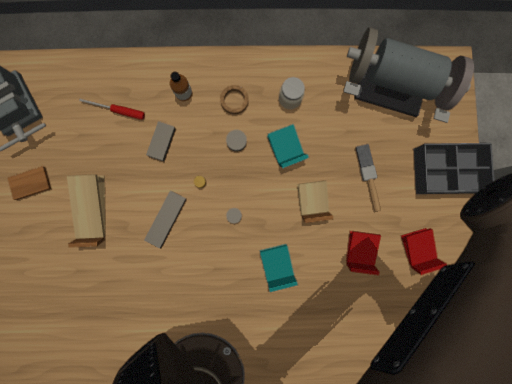

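View pics/wrist0.png

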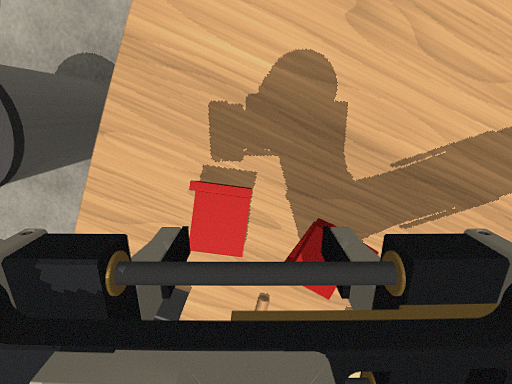

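```bash
cat > h.py <<'E'
import numpy as np, cv2
from plant import *
def ray(c,uv):
    uv=np.atleast_2d(np.array(uv,float))
    D=np.array([c["k1"],0,0,0,0.])
    p=cv2.undistortPoints(uv[:,None],c["K"],D)[:,0]   # model: x(1+k1 r^2)
    d=np.c_[p,np.ones(len(p))]@c["world_from_camera"][:3,:3].T
    return c["world_from_camera"][:3,3],d
def onplane(c,uv,z):
    o,d=ray(c,uv); t=(z-o[2])/d[:,2]; return o+t[:,None]*d
def pix(c,P):
    P=np.atleast_2d(P); T=np.linalg.inv(c["world_from_camera"])
    q=P@T[:3,:3].T+T[:3,3]; x=q[:,:2]/q[:,2:]; r2=(x**2).sum(1,keepdims=True)
    x=x*(1+c["k1"]*r2); return x@c["K"][:2,:2].T+c["K"][:2,2]
def save(name,img,box=None,s=1):
    if box: x0,y0,x1,y1=box; img=img[y0:y1,x0:x1]
    cv2.imwrite(f"pics/{name}.png",cv2.resize(img,None,fx=s,fy=s,interpolation=cv2.INTER_CUBIC))
E
python3 - <<'E'
from h import *
c=capture("top")
save("topA",c["img"],(50,110,350,310),2.6)
hsv=cv2.cvtColor(c["img"],cv2.COLOR_BGR2HSV)
m=((hsv[...,1]<60)&(hsv[...,2]>70)).astype(np.uint8)*255
m[:110]=0;m[300:]=0;m[:,:60]=0;m[:,340:]=0
cs,_=cv2.findContours(m,0,1)
for k in cs:
    if cv2.contourArea(k)>60:
        r=cv2.minAreaRect(k); w=onplane(c,r[0],.025)[0]
        b=onplane(c,cv2.boxPoints(r),.025)
        print(r,w.round(4),np.round(b[:,:2],3).tolist())
for n,uv in dict(lr=(87,208),sr=(314,200),tin=(200,182)).items(): print(n,onplane(c,uv,.03)[0])
save("m",m)
E
```

```text
((233.5, 215.0), (13.0, 14.0), 0.0) [ 0.4572 -0.1007  0.025 ] [[0.438, -0.082], [0.477, -0.082], [0.477, -0.12], [0.437, -0.119]]
((164.53968811035156, 218.92538452148438), (17.41324806213379, 55.82759094238281), 28.00917625427246) [0.4491 0.096  0.025 ] [[0.392, 0.155], [0.531, 0.081], [0.507, 0.037], [0.368, 0.111]]
((236.0, 139.5), (19.0, 18.0), 90.0) [ 0.6761 -0.1105  0.025 ] [[0.705, -0.085], [0.704, -0.137], [0.648, -0.136], [0.648, -0.084]]
((159.95021057128906, 140.83937072753906), (16.88408660888672, 35.786190032958984), 19.653823852539062) [0.6753 0.11   0.025 ] [[0.635, 0.15], [0.734, 0.116], [0.716, 0.07], [0.617, 0.104]]
lr [0.48342335 0.31634117 0.03      ]
sr [ 0.49618824 -0.33196174  0.03      ]
tin [ 0.55288266 -0.00631835  0.03      ]
```

View pics/topA.png

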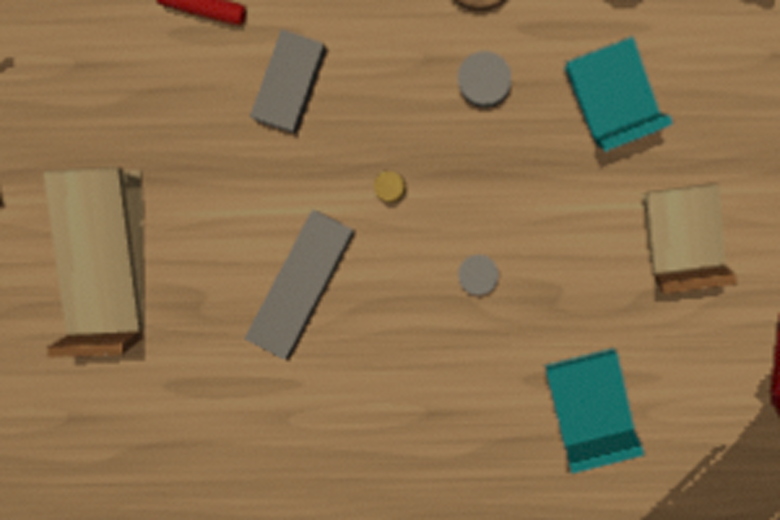

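>>> {"name": "play_rows", "arguments": {
  "series": [0, -0.024, 0.021, 0, 0, -0.024, 0.021, 0, 0, -0.024, 0.021, 0, 0, -0.024, 0.021, 0, 0, -0.024, 0.021, 0],
  "jaw": 100,
  "squeeze": 20
}}

```text
time_s: 0.62
tcp_pos: [0.335, -0.4753, 0.2263]
eef_rot: [18.5, 90.0, 131.7]
contact_force: [0.7, -0.0, -0.0]
gripper_width: 0.0878
```

>>> {"name": "play_rows", "arguments": {
  "series": [0, -0.024, 0.021, 0, 0, -0.024, 0.021, 0, 0, -0.024, 0.021, 0, 0, -0.024, 0.021, 0, 0, -0.024, 0.021, 0]
}}

```text
time_s: 1.03
tcp_pos: [0.404, -0.3314, 0.2266]
eef_rot: [-109.8, 90.0, 3.4]
contact_force: [0.5, 0.5, 0.6]
gripper_width: 0.0879
```

>>> {"name": "play_rows", "arguments": {
  "series": [0, 0, 0, 0.1, 0, 0, 0, 0.1, 0, 0, 0, 0.1, 0, 0, 0, 0.1, 0, 0, 0, 0]
}}

```text
time_s: 1.45
tcp_pos: [0.4037, -0.3326, 0.2265]
eef_rot: [37.8, 90.0, 127.9]
contact_force: [0.3, 0.6, 0.1]
gripper_width: 0.0876
```

```bash
cat >> h.py <<'E'
def phi(s=None):
    s=s or get_state(); r=s["eef_rot"]; return (r[2]-r[0]) if r[1]>0 else None
def rel(x,y,z=None,ph=None):
    s=get_state(); p=s["tcp_pos"]; a=np.radians(phi(s)); d=np.array([x,y])-p[:2]
    o=dict(t=round(s["time_s"],2),tcp=p.round(4),phi=round(phi(s),2),ty=round(-np.sin(a)*d[0]+np.cos(a)*d[1],4),tz=round(np.cos(a)*d[0]+np.sin(a)*d[1],4))
    if z is not None:o["tx"]=round(p[2]-z,4)
    if ph is not None:o["spin"]=round(np.radians(phi(s)-ph),4)
    print(o)
E
python3 - <<'E'
from h import *
rel(.4,-.33,.227,90)
c=capture("wrist");save("w1",c["img"],None,1.5);np.save("w1.npy",c,allow_pickle=True)
E
```

```text
{'t': 1.45, 'tcp': array([ 0.4037, -0.3326,  0.2265]), 'phi': np.float64(90.04), 'ty': np.float64(0.0037), 'tz': np.float64(0.0026), 'tx': np.float64(-0.0005), 'spin': np.float64(0.0006)}
```

View pics/w1.png

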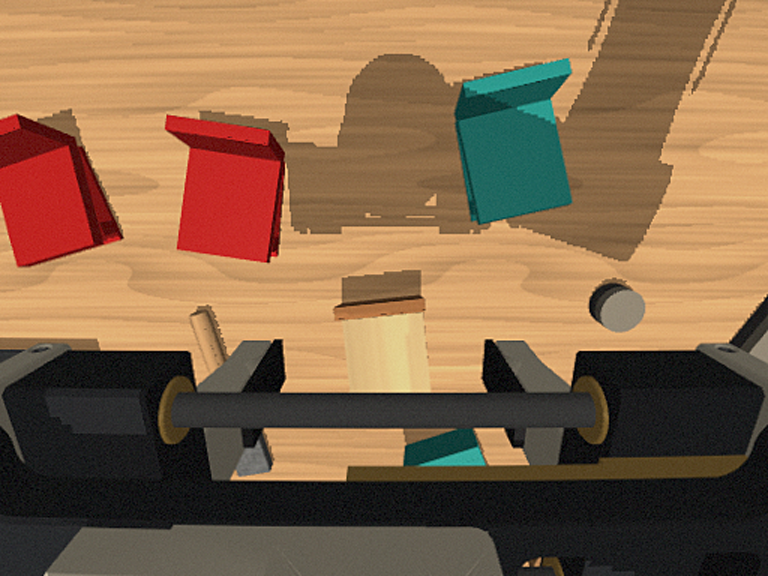

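>>> {"name": "play_rows", "arguments": {
  "series": [0, -0.03, 0, 0, 0, -0.03, 0, 0, 0, -0.03, 0, 0, 0, -0.03, 0, 0, 0, 0, 0, 0]
}}

```text
time_s: 1.92
tcp_pos: [0.5278, -0.3324, 0.2253]
eef_rot: [130.2, 90.0, -139.2]
contact_force: [0.2, -0.9, -0.5]
gripper_width: 0.0876
```

Run:
```python
from h import *
rel(.4,-.33,.227,90)
c=capture("wrist");save("w2",c["img"],None,1.5);np.save("w2.npy",c,allow_pickle=True)
```

```text
{'t': 1.92, 'tcp': array([ 0.5278, -0.3324,  0.2253]), 'phi': np.float64(-269.42), 'ty': np.float64(0.1278), 'tz': np.float64(0.0037), 'tx': np.float64(-0.0017), 'spin': np.float64(-6.2731)}
```

View pics/w2.png

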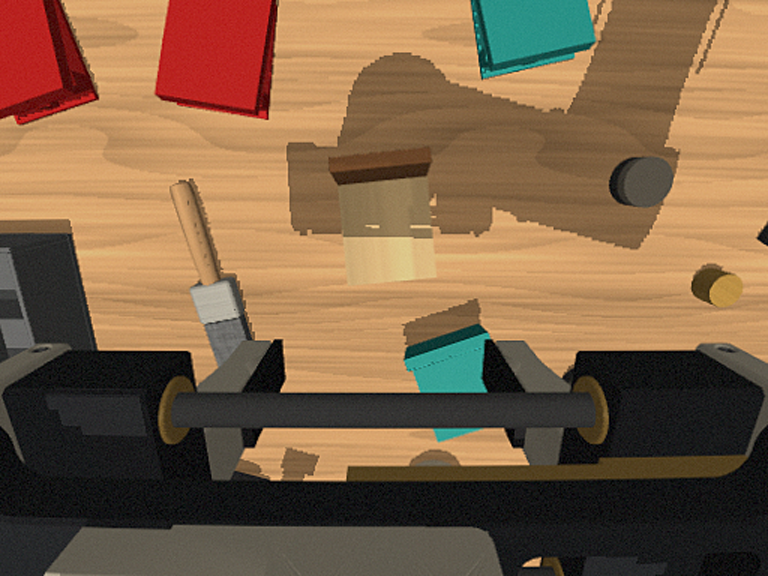

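Run:
```python
from h import *
c=np.load("w2.npy",allow_pickle=True).item()
save("w2c",c["img"],(205,85,305,200),5)
```

```text
(no output)
```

View pics/w2c.png

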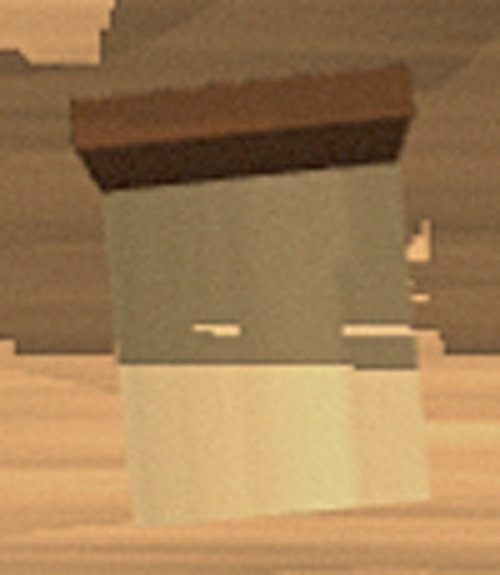

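```bash
cat >> h.py <<'E'
def rack(c,L,foot,top,lip):
    s,co=np.sin(np.radians(15)),np.cos(np.radians(15))
    F=onplane(c,foot,.018);T=onplane(c,top,.018+L*s);P=onplane(c,lip,.018+.045*co)
    X=np.r_[F,T,P]; loc=np.array([[0,.04],[0,-.04],[L*co,.04],[L*co,-.04],[-.045*s,.04],[-.045*s,-.04]])
    # 2D rigid fit (Kabsch)
    A=loc-loc.mean(0);B=X[:,:2]-X[:,:2].mean(0)
    th=np.arctan2((A[:,0]*B[:,1]-A[:,1]*B[:,0]).sum(),(A*B).sum())
    R=np.array([[np.cos(th),-np.sin(th)],[np.sin(th),np.cos(th)]])
    t=X[:,:2].mean(0)-R@loc.mean(0)
    print("origin",t.round(4),"yaw",np.degrees(th).round(2),"resid mm",(1000*(X[:,:2]-loc@R.T-t)).round(1).tolist())
E
python3 - <<'E'
from h import *
c=np.load("w2.npy",allow_pickle=True).item()
f=lambda P:np.array(P)/5+np.array([205,85])
# image left = world -y (image up toward robot) -> determine
print(onplane(c,f([[104,191],[399,160],[136,525],[430,498]]),.018).round(3))
rack(c,.09,f([[399,160],[104,191]]),f([[430,498],[136,525]]),f([[412,114],[83,149]]))
E
```

```text
[[ 0.464 -0.372  0.018]
 [ 0.455 -0.294  0.018]
 [ 0.557 -0.365  0.018]
 [ 0.548 -0.281  0.018]]
origin [ 0.4595 -0.3327] yaw 6.21 resid mm [[-0.1, -0.6], [0.0, 0.5], [-0.1, -0.5], [-0.4, 0.3], [0.3, -1.5], [0.2, 1.7]]
```

>>> {"name": "play_rows", "arguments": {
  "series": [0, -0.004, 0.04, 0, 0, -0.004, 0.04, 0, 0, -0.004, 0.04, 0, 0, -0.004, 0.04, 0, 0, -0.004, 0.04, 0]
}}

```text
time_s: 2.38
tcp_pos: [0.5419, -0.1309, 0.2267]
eef_rot: [-65.0, 90.0, 25.4]
contact_force: [1.0, 0.5, -0.2]
gripper_width: 0.0877
```

>>> {"name": "play_rows", "arguments": {
  "series": [0, -0.004, 0.04, 0, 0, -0.004, 0.04, 0, 0, -0.004, 0.04, 0, 0, -0.004, 0.04, 0, 0, -0.004, 0.04, 0]
}}

```text
time_s: 2.8
tcp_pos: [0.5611, 0.0693, 0.227]
eef_rot: [-59.6, 90.0, 30.9]
contact_force: [0.7, 0.2, 0.3]
gripper_width: 0.0877
```

>>> {"name": "play_rows", "arguments": {
  "series": [0, -0.006, 0.04, 0, 0, -0.006, 0.04, 0, 0, -0.006, 0.04, 0, 0, -0.006, 0.04, 0, 0, 0, 0, 0]
}}

```text
time_s: 3.22
tcp_pos: [0.5854, 0.2333, 0.2259]
eef_rot: [-37.6, 90.0, 53.1]
contact_force: [0.7, -1.3, -0.9]
gripper_width: 0.0875
```

Run:
```python
from h import *
rel(.6,.28,.227,90)
c=capture("wrist");save("w3",c["img"],None,1.5);np.save("w3.npy",c,allow_pickle=True)
```

```text
{'t': 3.22, 'tcp': array([0.5854, 0.2333, 0.2259]), 'phi': np.float64(90.65), 'ty': np.float64(-0.0151), 'tz': np.float64(0.0465), 'tx': np.float64(-0.0011), 'spin': np.float64(0.0113)}
```

View pics/w3.png

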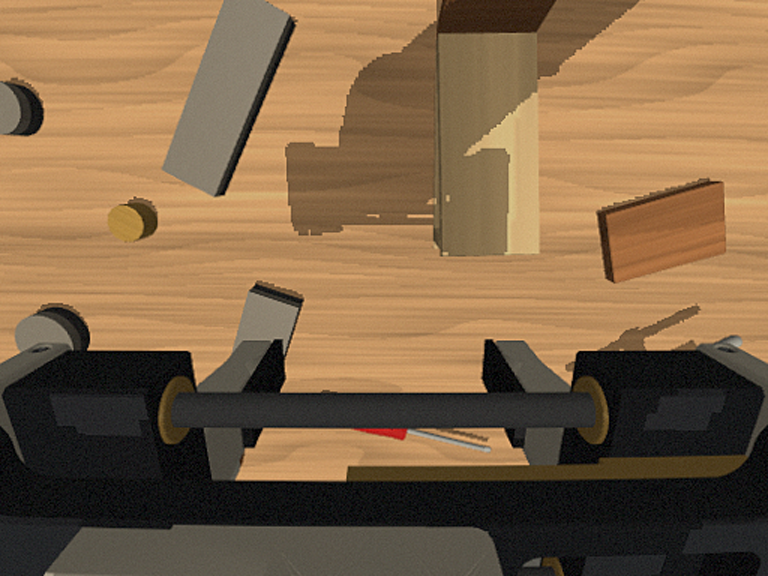

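>>> {"name": "play_rows", "arguments": {
  "series": [0, 0.03, 0.01, 0, 0, 0.02, 0.01, 0, 0, 0, 0, 0, 0, 0, 0, 0, 0, 0, 0, 0]
}}

```text
time_s: 3.68
tcp_pos: [0.535, 0.247, 0.227]
eef_rot: [-61.9, 90.0, 28.5]
contact_force: [0.5, -0.2, 0.1]
gripper_width: 0.0876
```

Run:
```python
from h import *
rel(.6,.28,.227,90)
c=capture("wrist");np.save("w4.npy",c,allow_pickle=True)
save("w4c",c["img"],(270,20,390,200),4)
save("w4d",c["img"],(60,0,260,190),4)
hsv=cv2.cvtColor(c["img"],cv2.COLOR_BGR2HSV)
m=((hsv[...,1]<60)&(hsv[...,2]>85)).astype(np.uint8)*255
m[230:]=0
cs,_=cv2.findContours(m,0,1)
for k in cs:
    if cv2.contourArea(k)>200:
        r=cv2.minAreaRect(k)
        q=cv2.approxPolyDP(k,6,True)[:,0]
        M=cv2.moments(k)
        b=onplane(c,q,.025)
        print(r[0],q.tolist(),onplane(c,[M["m10"]/M["m00"],M["m01"]/M["m00"]],.025).round(4),np.round(b[:,:2],4).tolist())
```

```text
{'t': 3.68, 'tcp': array([0.535, 0.247, 0.227]), 'phi': np.float64(90.34), 'ty': np.float64(-0.0652), 'tz': np.float64(0.0326), 'tx': np.float64(0.0), 'spin': np.float64(0.006)}
(6.5, 113.5) [[0, 98], [5, 129], [13, 115]] [[ 0.4596 -0.087   0.025 ]] [[0.4379, -0.0888], [0.4779, -0.0923], [0.4597, -0.0762]]
(142.32757568359375, 102.43104553222656) [[147, 37], [105, 149], [136, 167], [183, 57]] [[0.4445 0.1018 0.025 ]] [[0.3691, 0.115], [0.5052, 0.0426], [0.5301, 0.0823], [0.3915, 0.1574]]
```

View pics/w4c.png

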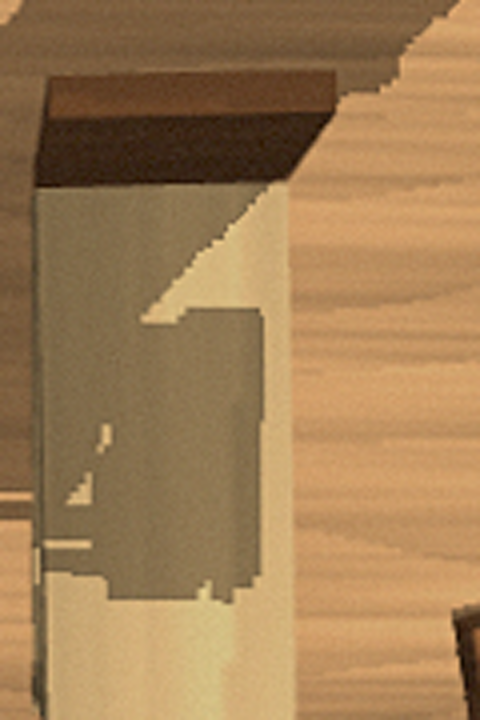

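View pics/w4d.png

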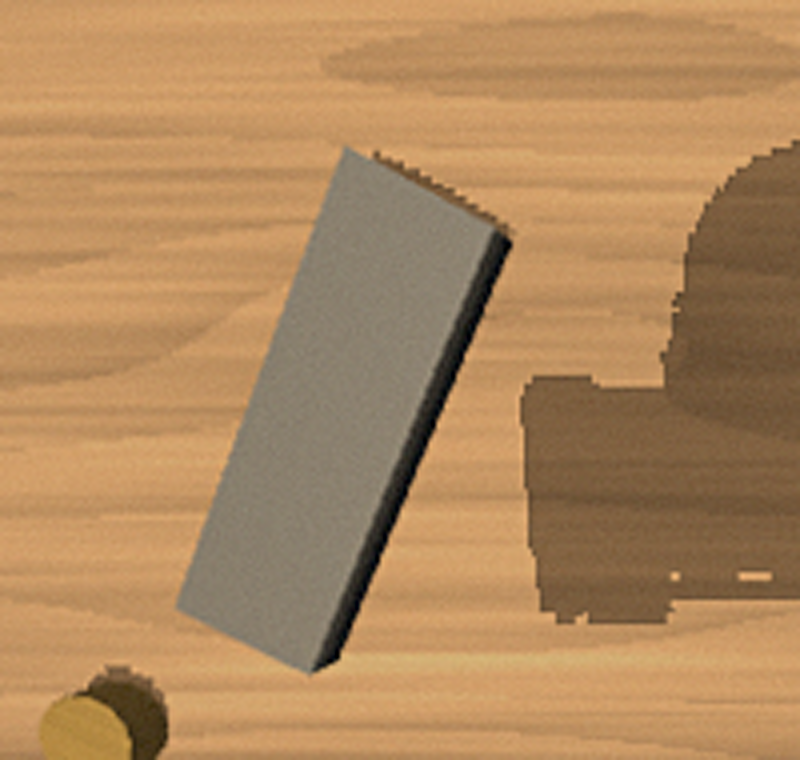

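Run:
```python
from h import *
c=np.load("w4.npy",allow_pickle=True).item()
save("w4e",c["img"],(270,150,390,230),5)
b=onplane(c,np.array([(346,148),(497,228),(311,674),(178,608)])/4+[60,0],.025)[:,:2]
print(b.round(4),b.mean(0)); v=(b[2]+b[3]-b[0]-b[1])/2; print(np.hypot(*v),np.degrees(np.arctan2(v[1],v[0])), np.hypot(*(b[1]-b[0])))
```

```text
[[0.3691 0.1143]
 [0.3915 0.159 ]
 [0.5322 0.0844]
 [0.5093 0.0412]] [0.45051869 0.09975126]
0.15867300215337965 -27.729972186203156 0.04998129991792275
```

View pics/w4e.png

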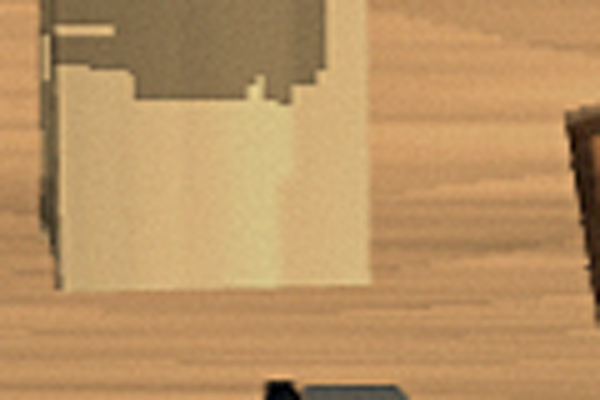

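Run:
```python
from h import *
c=np.load("w4.npy",allow_pickle=True).item()
f=lambda P:np.array(P)/4+np.array([270,20]); g=lambda P:np.array(P)/5+np.array([270,150])
rack(c,.18,f([[288,179],[36,188]]),g([[371,284],[60,290]]),f([[334,111],[46,119]]))
rel(.4505,.0998,.06,90-27.7)
```

```text
origin [0.3999 0.3162] yaw 2.06 resid mm [[-0.6, 0.7], [0.1, 0.6], [0.3, 0.1], [-0.5, -0.3], [0.3, -0.8], [0.5, -0.3]]
{'t': 3.73, 'tcp': array([0.5353, 0.247 , 0.2268]), 'phi': np.float64(90.29), 'ty': np.float64(0.0855), 'tz': np.float64(-0.1468), 'tx': np.float64(0.1668), 'spin': np.float64(0.4886)}
```

>>> {"name": "play_rows", "arguments": {
  "series": [0.01, 0.017, -0.029, 0, 0.015, 0.017, -0.029, 0, 0.015, 0.017, -0.029, 0, 0.015, 0.017, -0.03, 0, 0.015, 0.0175, -0.03, 0]
}}

```text
time_s: 4.15
tcp_pos: [0.4496, 0.0984, 0.1559]
eef_rot: [-91.1, 90.0, -0.8]
contact_force: [0.1, 1.1, -0.6]
gripper_width: 0.0876
```

>>> {"name": "play_rows", "arguments": {
  "series": [0.01, 0, 0, 0.1, 0.01, 0, 0, 0.1, 0.01, 0, 0, 0.1, 0.01, 0, 0, 0.1, 0.01, 0, 0, 0.089]
}}

```text
time_s: 4.57
tcp_pos: [0.4506, 0.0996, 0.1062]
eef_rot: [-55.1, 90.0, 6.8]
contact_force: [-0.5, -0.9, 0.7]
gripper_width: 0.0877
```

Run:
```python
from h import *
rel(.4505,.0998,.006,90-27.7)
```

```text
{'t': 4.57, 'tcp': array([0.4506, 0.0996, 0.1062]), 'phi': np.float64(61.92), 'ty': np.float64(0.0002), 'tz': np.float64(0.0002), 'tx': np.float64(0.1002), 'spin': np.float64(-0.0066)}
```

>>> {"name": "play_rows", "arguments": {
  "series": [0.03, 0, 0, -0.006, 0.03, 0, 0, 0, 0.025, 0, 0, 0, 0.015, 0, 0, 0, 0, 0, 0, 0]
}}

```text
time_s: 4.98
tcp_pos: [0.4486, 0.0984, 0.0036]
eef_rot: [152.0, 89.7, -145.5]
contact_force: [-1.2, 0.2, -0.9]
gripper_width: 0.0876
```

>>> {"name": "play_rows", "arguments": {
  "series": [0, 0, 0, 0, 0, 0, 0, 0, 0, 0, 0, 0, 0, 0, 0, 0, 0, 0, 0, 0],
  "jaw": 0,
  "squeeze": 25
}}

```text
time_s: 5.4
tcp_pos: [0.4507, 0.1007, 0.0075]
eef_rot: [-26.6, 89.9, 36.0]
contact_force: [0.1, 0.1, 0.1]
gripper_width: 0.06
```

>>> {"name": "play_rows", "arguments": {
  "series": [0, 0, 0, 0, 0, 0, 0, 0, 0, 0, 0, 0, 0, 0, 0, 0, 0, 0, 0, 0]
}}

```text
time_s: 5.82
tcp_pos: [0.4496, 0.0997, 0.007]
eef_rot: [164.4, 89.9, -133.0]
contact_force: [-2.7, -2.8, 8.5]
gripper_width: 0.0496
```

>>> {"name": "play_rows", "arguments": {
  "series": [-0.01, 0, 0, 0, -0.02, 0, 0, 0, -0.025, 0, 0, 0, -0.025, 0, 0, 0, -0.02, 0, 0, 0]
}}

```text
time_s: 6.23
tcp_pos: [0.4501, 0.1004, 0.1081]
eef_rot: [-11.3, 90.0, 51.3]
contact_force: [0.1, 0.9, -3.7]
gripper_width: 0.0497
```

>>> {"name": "play_rows", "arguments": {
  "series": [0, 0, 0, -0.1, 0, 0, 0, -0.11, 0, 0, 0, -0.11, 0, 0, 0, -0.11, 0, 0, 0, -0.09]
}}

```text
time_s: 6.65
tcp_pos: [0.4496, 0.1003, 0.1064]
eef_rot: [57.9, 90.0, 150.6]
contact_force: [0.3, 0.3, -3.2]
gripper_width: 0.0498
```

Run:
```python
from h import *
rel(.4828,.3192,.08,92.06)
print(get_state()["contact_force"],get_state()["gripper_width"])
```

```text
{'t': 6.65, 'tcp': array([0.4496, 0.1003, 0.1064]), 'phi': np.float64(92.71), 'ty': np.float64(-0.0435), 'tz': np.float64(0.2171), 'tx': np.float64(0.0264), 'spin': np.float64(0.0113)}
[ 0.28212385  0.3062017  -3.15707857] 0.04979622713407607
```

>>> {"name": "play_rows", "arguments": {
  "series": [0, -0.002, 0.01, 0.01, 0, -0.005, 0.02, 0, 0, -0.006, 0.03, 0, 0, -0.006, 0.03, 0, 0, -0.006, 0.03, 0]
}}

```text
time_s: 7.07
tcp_pos: [0.4709, 0.2222, 0.1064]
eef_rot: [67.7, 90.0, 159.4]
contact_force: [1.2, -0.1, -3.6]
gripper_width: 0.0499
```

>>> {"name": "play_rows", "arguments": {
  "series": [0, -0.006, 0.03, 0, 0, -0.006, 0.03, 0, 0, -0.0045, 0.025, 0, 0, -0.002, 0.012, 0, 0, 0, 0, 0]
}}

```text
time_s: 7.48
tcp_pos: [0.4867, 0.3211, 0.1058]
eef_rot: [69.6, 90.0, 161.5]
contact_force: [0.9, 0.5, -2.1]
gripper_width: 0.0493
```

Run:
```python
from h import *
c=capture("wrist");save("w5",c["img"],None,1.5)
c=capture("side");save("s5",c["img"],(130,220,290,370),4)
rel(.4828,.3192,.08,92.06)
print(get_state()["contact_force"],get_state()["gripper_width"])
```

```text
{'t': 7.58, 'tcp': array([0.4859, 0.3183, 0.1058]), 'phi': np.float64(-268.15), 'ty': np.float64(0.003), 'tz': np.float64(0.001), 'tx': np.float64(0.0258), 'spin': np.float64(-6.2869)}
[ 0.02815357 -0.58565225 -3.14730499] 0.04944687973868041
```

View pics/w5.png

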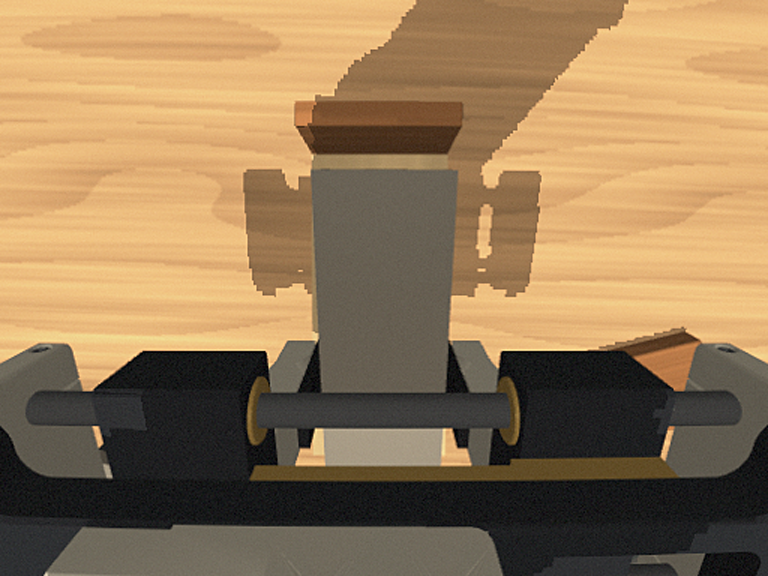

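View pics/s5.png

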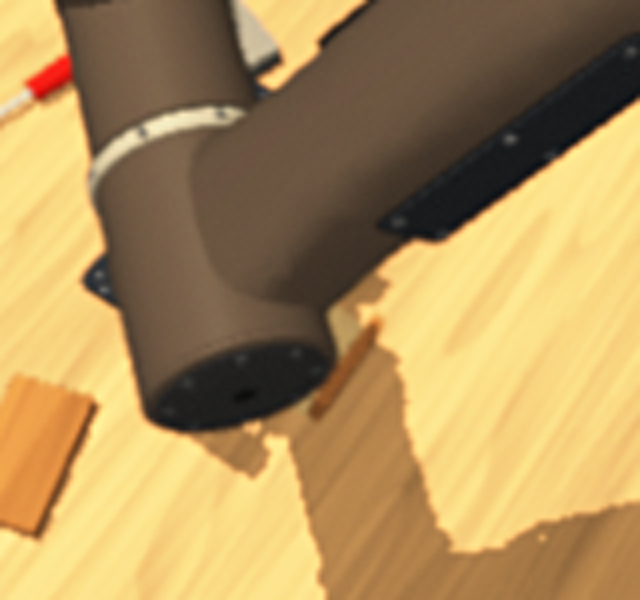

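Run:
```python
from h import *
c=capture("wrist");np.save("w5.npy",c,allow_pickle=True);save("w5c",c["img"],(185,55,325,155),5)
```

```text
(no output)
```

View pics/w5c.png

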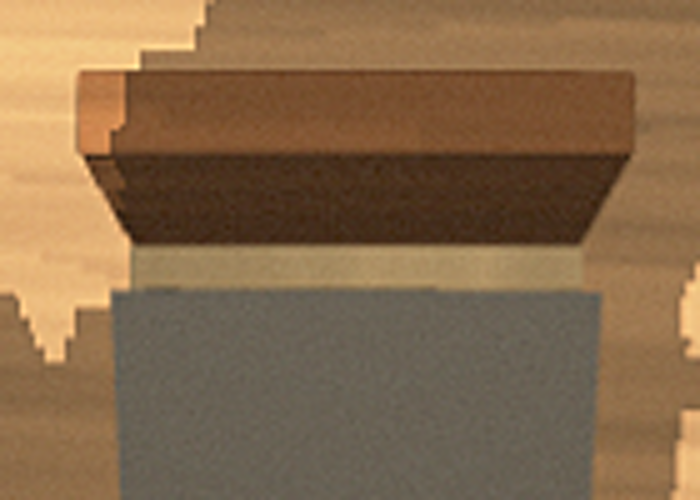

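Run:
```python
from h import *
c=np.load("w5.npy",allow_pickle=True).item()
f=lambda P:np.array(P)/5+np.array([185,55])
print("bar near end",onplane(c,f([(111,293),(601,293)]),.124-.0002))
print("foot",onplane(c,f([(131,244),(582,244)]),.018))
print("lip",onplane(c,f([(86,153),(630,153)]),.0615))
rel(.4828,.3192,.08,92.06-360)
```

```text
bar near end [[0.40796011 0.29152212 0.1238    ]
 [0.40633278 0.34117513 0.1238    ]]
foot [[0.40097169 0.2768771  0.018     ]
 [0.39836596 0.35632439 0.018     ]]
lip [[0.38966851 0.27749668 0.0615    ]
 [0.38712201 0.35499891 0.0615    ]]
{'t': 7.63, 'tcp': array([0.4859, 0.3177, 0.106 ]), 'phi': np.float64(-268.19), 'ty': np.float64(0.003), 'tz': np.float64(0.0016), 'tx': np.float64(0.026), 'spin': np.float64(-0.0043)}
```

>>> {"name": "play_rows", "arguments": {
  "series": [0.01, 0.004, 0, 0, 0.01, 0, 0, 0, 0.008, 0, 0, 0, 0.003, 0, 0, 0, 0, 0, 0, 0]
}}

```text
time_s: 8.05
tcp_pos: [0.4821, 0.3175, 0.0741]
eef_rot: [137.8, 89.9, -130.4]
contact_force: [-0.5, 0.6, -2.9]
gripper_width: 0.0498
```

>>> {"name": "play_rows", "arguments": {
  "series": [0.002, 0, 0, 0, 0.002, 0, 0, 0, 0.002, 0, 0, 0, 0.002, 0, 0, 0, 0, 0, 0, 0],
  "squeeze": 12
}}

```text
time_s: 8.47
tcp_pos: [0.4826, 0.3185, 0.0674]
eef_rot: [9.9, 90.0, 101.7]
contact_force: [-1.1, 0.4, -1.5]
gripper_width: 0.0499
```

Contact beginning at about the expected height; press on gently so that the bar pivots.

>>> {"name": "play_rows", "arguments": {
  "series": [0.002, 0, 0, 0, 0.002, 0, 0, 0, 0.002, 0, 0, 0, 0, 0, 0, 0, 0, 0, 0, 0]
}}

```text
time_s: 8.88
tcp_pos: [0.4826, 0.3185, 0.0614]
eef_rot: [169.2, 90.0, -99.0]
contact_force: [-0.2, -0.3, -3.2]
gripper_width: 0.0499
```

>>> {"name": "play_rows", "arguments": {
  "series": [0.002, 0, 0, 0, 0.002, 0, 0, 0, 0.002, 0, 0, 0, 0, 0, 0, 0, 0, 0, 0, 0]
}}

```text
time_s: 9.3
tcp_pos: [0.4827, 0.3185, 0.0554]
eef_rot: [-165.8, 90.0, -74.0]
contact_force: [-0.9, -0.0, -2.9]
gripper_width: 0.05
```

Run:
```python
from h import *
c=capture("wrist");np.save("w6.npy",c,allow_pickle=True);save("w6c",c["img"],(165,35,345,155),4)
```

```text
(no output)
```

View pics/w6c.png

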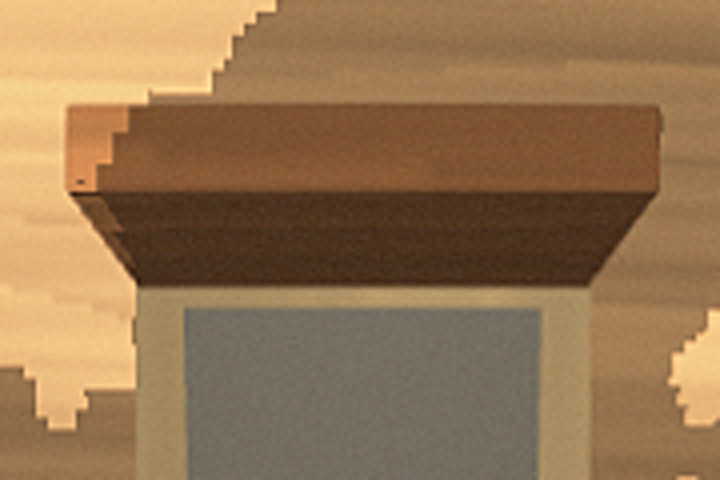

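>>> {"name": "play_rows", "arguments": {
  "series": [0.002, 0, 0, 0, 0.002, 0, 0, 0, 0.001, 0, 0, 0, 0, 0, 0, 0, 0, 0, 0, 0]
}}

```text
time_s: 9.77
tcp_pos: [0.4828, 0.3186, 0.0505]
eef_rot: [-66.1, 90.0, 25.8]
contact_force: [0.2, 0.3, -2.7]
gripper_width: 0.05
```

Run:
```python
from h import *
c=capture("wrist");np.save("w6.npy",c,allow_pickle=True);save("w6d",c["img"],(125,35,385,235),3)
```

```text
(no output)
```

View pics/w6d.png

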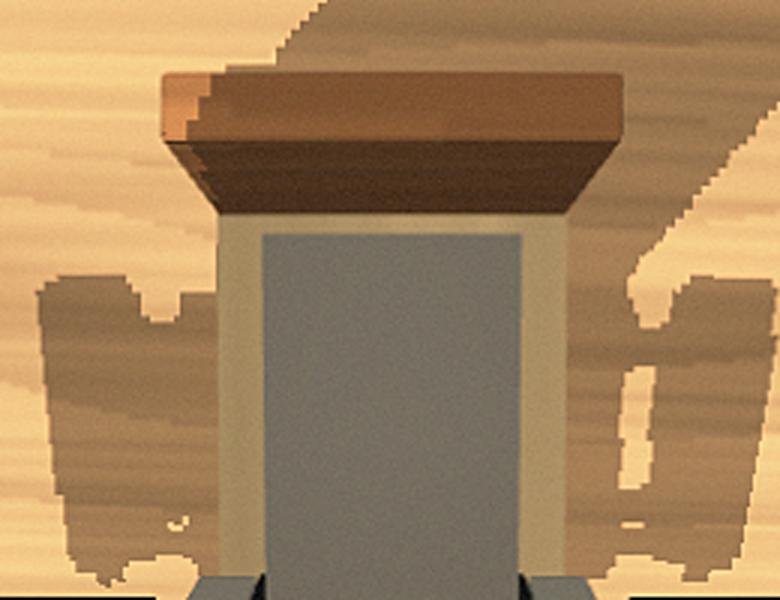

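>>> {"name": "play_rows", "arguments": {
  "series": [0.0015, 0, 0, 0, 0.0015, 0, 0, 0, 0, 0, 0, 0, 0, 0, 0, 0, 0, 0, 0, 0]
}}

```text
time_s: 10.23
tcp_pos: [0.4829, 0.3186, 0.0483]
eef_rot: [-65.2, 90.0, 26.7]
contact_force: [-1.6, -0.4, 6.7]
gripper_width: 0.0499
```

>>> {"name": "play_rows", "arguments": {
  "series": [0.001, 0, 0, 0, 0.001, 0, 0, 0, 0, 0, 0, 0, 0, 0, 0, 0, 0, 0, 0, 0]
}}

```text
time_s: 10.65
tcp_pos: [0.4832, 0.3186, 0.0475]
eef_rot: [-73.6, 89.9, 18.3]
contact_force: [-4.0, -3.2, 15.2]
gripper_width: 0.0499
```

>>> {"name": "play_rows", "arguments": {
  "series": [0, 0.002, 0, 0, 0, 0.002, 0, 0, 0.001, 0.002, 0, 0, 0, 0, 0, 0, 0, 0, 0, 0]
}}

```text
time_s: 11.07
tcp_pos: [0.4782, 0.3194, 0.0461]
eef_rot: [-60.3, 89.8, 31.6]
contact_force: [2.1, -0.9, 9.5]
gripper_width: 0.05
```

Run:
```python
from h import *
c=capture("wrist");np.save("w6.npy",c,allow_pickle=True);save("w6d",c["img"],(165,35,345,155),4)
```

```text
(no output)
```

View pics/w6d.png

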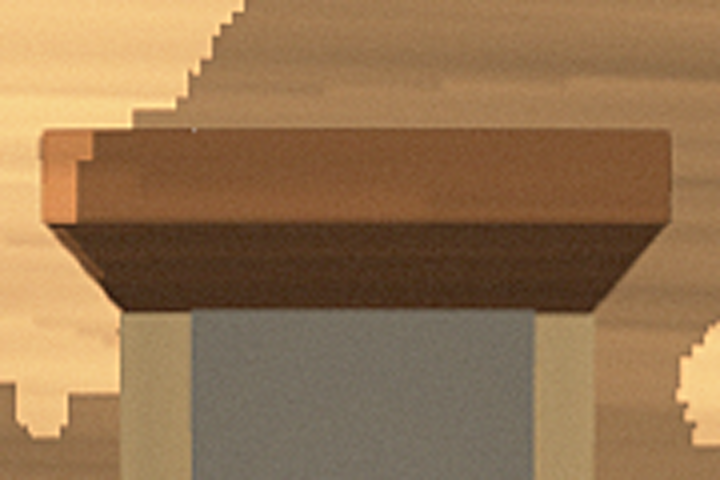

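>>> {"name": "play_rows", "arguments": {
  "series": [0.0005, 0.0015, 0, 0, 0.0005, 0.0015, 0, 0, 0, 0, 0, 0, 0, 0, 0, 0, 0, 0, 0, 0]
}}

```text
time_s: 11.53
tcp_pos: [0.4757, 0.3199, 0.0454]
eef_rot: [-56.6, 89.7, 35.3]
contact_force: [3.9, -0.7, 10.3]
gripper_width: 0.0497
```

>>> {"name": "play_rows", "arguments": {
  "series": [0.0003, 0.0015, 0, 0, 0.0003, 0.001, 0, 0, 0, 0, 0, 0, 0, 0, 0, 0, 0, 0, 0, 0]
}}

```text
time_s: 11.95
tcp_pos: [0.4732, 0.3199, 0.0448]
eef_rot: [-54.9, 89.7, 37.0]
contact_force: [3.1, 0.4, 9.6]
gripper_width: 0.0499
```

>>> {"name": "play_rows", "arguments": {
  "series": [0.0003, 0.0015, 0, 0, 0.0003, 0.0015, 0, 0, 0, 0, 0, 0, 0, 0, 0, 0, 0, 0, 0, 0]
}}

```text
time_s: 12.37
tcp_pos: [0.472, 0.32, 0.0445]
eef_rot: [-62.2, 89.6, 29.7]
contact_force: [12.5, -3.5, 6.2]
gripper_width: 0.0499
```

Run:
```python
from h import *
c=capture("wrist");np.save("w6.npy",c,allow_pickle=True);save("w6e",c["img"],(165,35,345,155),4)
s=get_state();print(s["contact_force"],s["tcp_pos"])
```

```text
[12.51389668 -2.45988514  6.0991342 ] [0.4719658  0.31998095 0.04449637]
```

View pics/w6e.png

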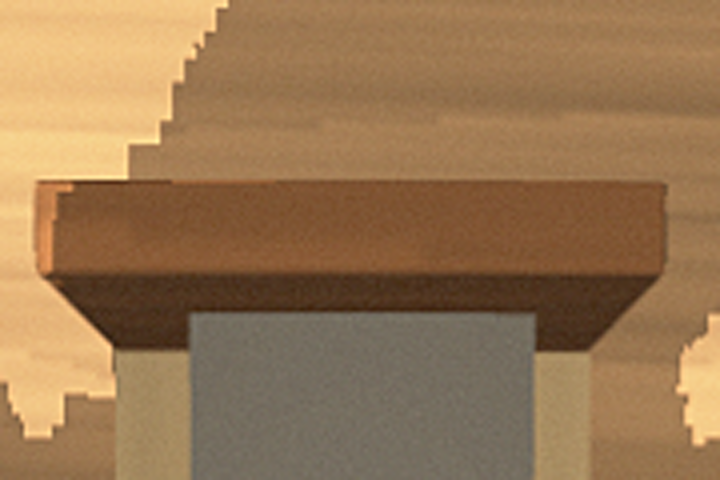

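Run:
```python
from h import *
c=np.load("w6.npy",allow_pickle=True).item()
f=lambda P:np.array(P)/4+np.array([165,35])
# near top edge of bar flat at stop: local x=0,z=.025 -> z=.018+.025cos15
print("bar",onplane(c,f([(190,312),(536,312)]),.018+.025*np.cos(.2618)))
print("foot",onplane(c,f([(116,350),(591,350)]),.018))
print("lip",onplane(c,f([(43,275),(664,275)]),.0615))
```

```text
bar [[0.39398195 0.29274749 0.04214814]
 [0.3922766  0.34271425 0.04214814]]
foot [[0.40096775 0.27663866 0.018     ]
 [0.39826827 0.35644562 0.018     ]]
lip [[0.38968337 0.27717178 0.0615    ]
 [0.38701623 0.35535721 0.0615    ]]
```

>>> {"name": "play_rows", "arguments": {
  "series": [-0.0005, -0.001, 0, 0, 0, 0, -0.001, 0, 0, 0, -0.0008, 0, 0.0004, 0.001, 0, 0, 0, 0, 0, 0]
}}

```text
time_s: 12.83
tcp_pos: [0.472, 0.3197, 0.0446]
eef_rot: [-51.4, 89.5, 40.5]
contact_force: [11.8, 3.1, 2.7]
gripper_width: 0.0497
```

Run:
```python
from h import *
c=capture("wrist");np.save("w6.npy",c,allow_pickle=True);save("w6f",c["img"],(165,35,345,155),4)
s=get_state();print(s["contact_force"],s["tcp_pos"])
```

```text
[10.00051972  3.12882316  3.76695812] [0.47198575 0.31968623 0.04455265]
```

View pics/w6f.png

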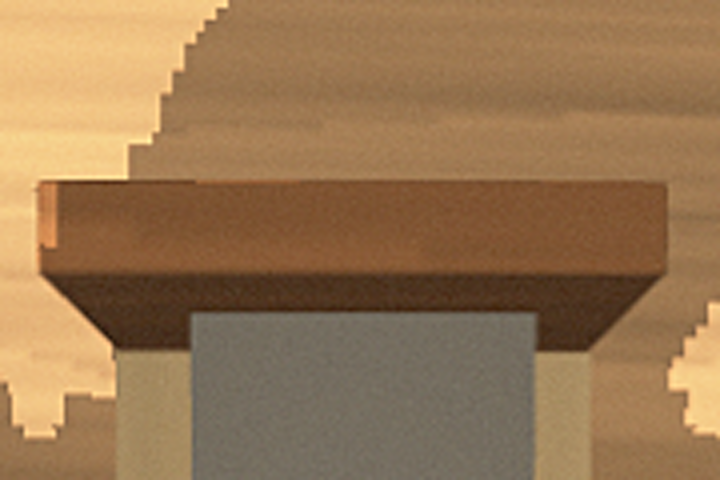

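>>> {"name": "play_rows", "arguments": {
  "series": [-0.001, -0.0025, 0, 0, 0, 0, -0.001, 0, 0, 0, -0.001, 0, 0, 0, 0, 0, 0, 0, 0, 0]
}}

```text
time_s: 13.3
tcp_pos: [0.4722, 0.3169, 0.0445]
eef_rot: [-39.7, 89.7, 52.1]
contact_force: [1.6, 6.3, 5.6]
gripper_width: 0.0503
```

>>> {"name": "play_rows", "arguments": {
  "series": [0.0003, 0.001, 0, 0, 0.0003, 0.001, 0, 0, 0, 0.001, 0, 0, 0, 0, 0, 0, 0, 0, 0, 0]
}}

```text
time_s: 13.72
tcp_pos: [0.4719, 0.317, 0.0447]
eef_rot: [-56.7, 89.5, 35.3]
contact_force: [16.1, 1.6, 1.5]
gripper_width: 0.0499
```

Run:
```python
from h import *
c=capture("wrist");np.save("w6.npy",c,allow_pickle=True);save("w6g",c["img"],(165,35,345,155),4)
s=get_state();print(s["contact_force"],s["tcp_pos"])
```

```text
[15.78574214  0.96879567  1.13606729] [0.47190012 0.31698214 0.0446348 ]
```

View pics/w6g.png

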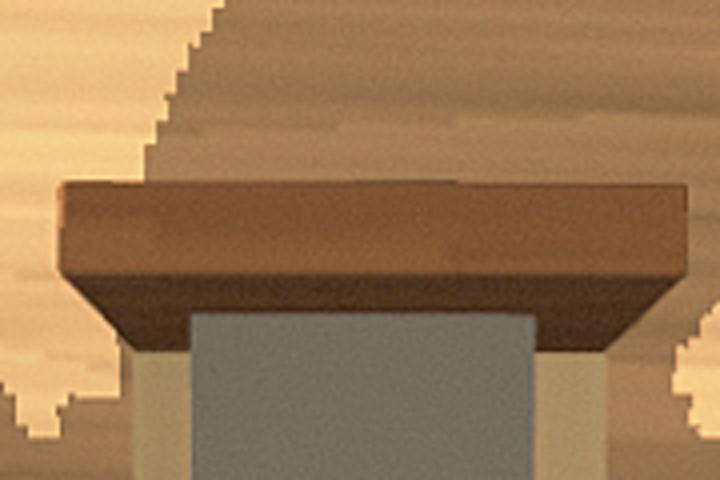

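>>> {"name": "play_rows", "arguments": {
  "series": [-0.0007, -0.003, 0, 0, 0, 0, 0.0012, 0, 0, 0, 0.0008, 0, 0, 0, 0, 0, 0, 0, 0, 0]
}}

```text
time_s: 14.18
tcp_pos: [0.472, 0.3164, 0.0444]
eef_rot: [-79.3, 89.9, 12.5]
contact_force: [5.9, -2.6, 6.5]
gripper_width: 0.0498
```

>>> {"name": "play_rows", "arguments": {
  "series": [0.0003, 0.001, 0, 0, 0.0003, 0.001, 0, 0, 0, 0.001, 0, 0, 0, 0, 0, 0, 0, 0, 0, 0]
}}

```text
time_s: 14.6
tcp_pos: [0.4714, 0.3168, 0.0445]
eef_rot: [-76.6, 89.7, 15.3]
contact_force: [17.4, -6.0, 3.0]
gripper_width: 0.0499
```

Run:
```python
from h import *
c=capture("wrist");np.save("w6.npy",c,allow_pickle=True);save("w6g",c["img"],(165,35,345,155),4)
s=get_state();print(s["contact_force"],s["tcp_pos"])
```

```text
[16.76784803 -5.33850084  2.94082257] [0.47142143 0.31681057 0.04446442]
```

View pics/w6g.png

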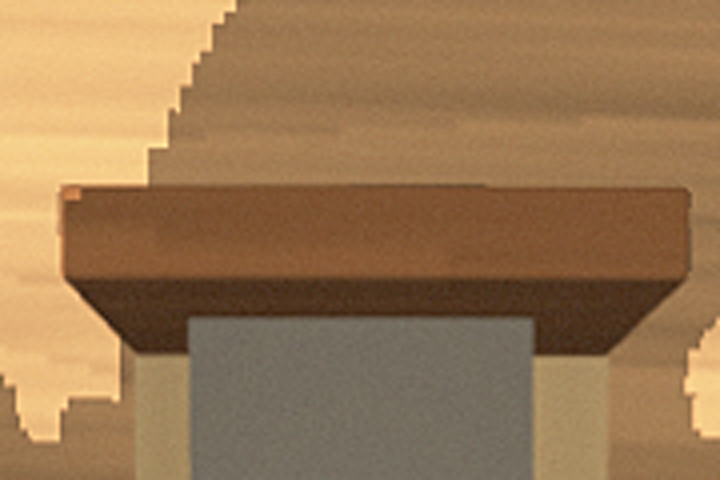

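>>> {"name": "play_rows", "arguments": {
  "series": [-0.001, -0.0025, 0, 0, -0.0007, 0, 0, 0, 0, 0, 0, 0, 0, 0, 0, 0, 0, 0, 0, 0]
}}

```text
time_s: 15.07
tcp_pos: [0.4714, 0.3165, 0.0447]
eef_rot: [-77.7, 89.9, 14.1]
contact_force: [10.2, -1.8, -1.9]
gripper_width: 0.0498
```

Run:
```python
from h import *
c=capture("wrist");np.save("w6.npy",c,allow_pickle=True);save("w6h",c["img"],(165,35,345,155),4)
s=get_state();print(s["contact_force"],s["tcp_pos"])
```

```text
[ 9.7514277  -1.7282924  -2.35216126] [0.47137087 0.31652159 0.04466174]
```

View pics/w6h.png

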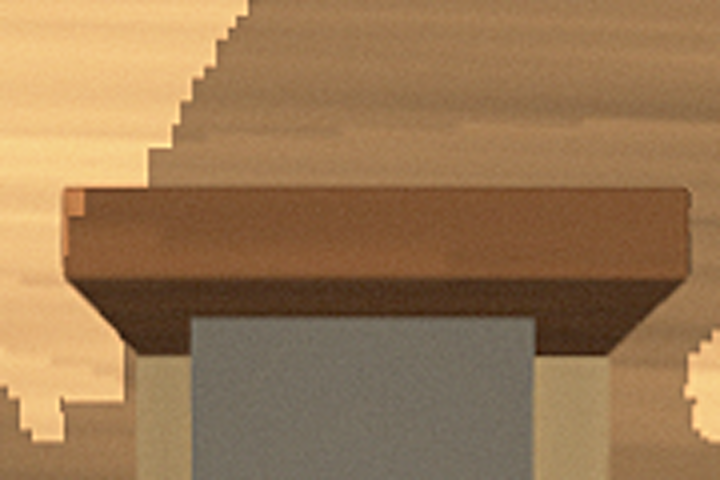

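>>> {"name": "play_rows", "arguments": {
  "series": [0, -0.002, 0.001, 0, 0, 0, 0.001, 0, 0, 0, 0, 0, 0.0003, 0.001, 0, 0, 0.0003, 0, 0, 0]
}}

```text
time_s: 15.53
tcp_pos: [0.4715, 0.3169, 0.0443]
eef_rot: [-178.4, 89.9, -86.6]
contact_force: [6.6, -6.7, 8.7]
gripper_width: 0.0501
```

Run:
```python
from h import *
c=capture("wrist");np.save("w6.npy",c,allow_pickle=True);save("w6i",c["img"],(165,35,345,155),4)
s=get_state();print(s["contact_force"],s["tcp_pos"])
```

```text
[ 6.42850439 -7.01820005  6.05090545] [0.4714801  0.31687708 0.0443372 ]
```

View pics/w6i.png

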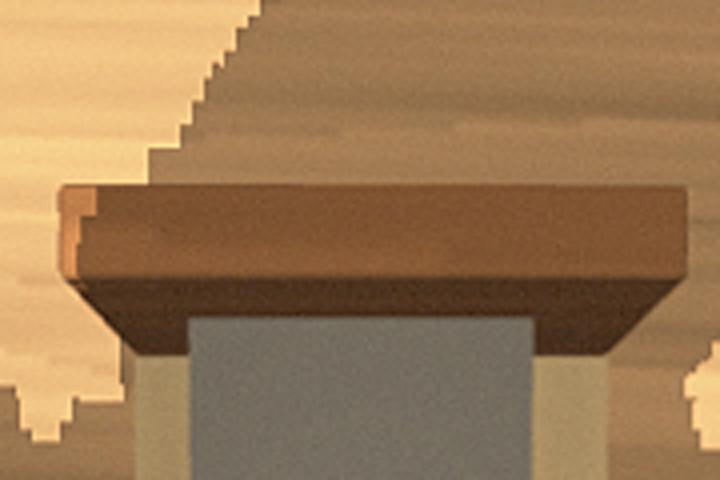

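>>> {"name": "play_rows", "arguments": {
  "series": [-0.0008, -0.001, 0, 0, -0.0005, -0.001, 0, 0, -0.0005, 0, 0, 0, 0, 0, 0, 0, 0, 0, 0, 0]
}}

```text
time_s: 16.0
tcp_pos: [0.4727, 0.3184, 0.0454]
eef_rot: [118.4, 90.0, -149.7]
contact_force: [-0.2, 0.7, -3.6]
gripper_width: 0.0499
```

Run:
```python
from h import *
c=capture("wrist");np.save("w6.npy",c,allow_pickle=True);save("w6i",c["img"],(165,35,345,155),4)
s=get_state();print(s["contact_force"],s["tcp_pos"])
```

```text
[ 0.11465491  0.16171681 -3.69755949] [0.47275734 0.31837603 0.04549644]
```

View pics/w6i.png

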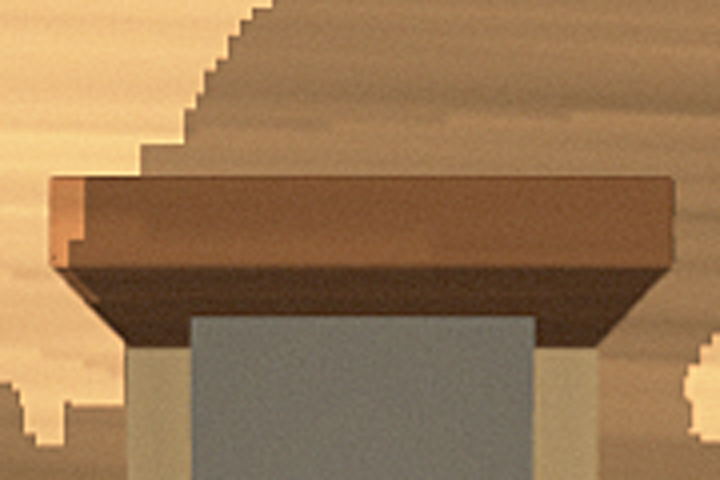

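>>> {"name": "play_rows", "arguments": {
  "series": [0.0005, 0.001, 0, 0, 0.0006, 0.001, 0, 0, 0.0004, 0.001, 0, 0, 0, 0, 0, 0, 0, 0, 0, 0]
}}

```text
time_s: 16.47
tcp_pos: [0.4713, 0.3186, 0.045]
eef_rot: [-74.5, 89.9, 17.4]
contact_force: [6.7, -2.4, -2.6]
gripper_width: 0.0501
```

Run:
```python
from h import *
c=capture("wrist");np.save("w6.npy",c,allow_pickle=True);save("w6j",c["img"],(165,35,345,155),4)
s=get_state();print(s["contact_force"],s["tcp_pos"])
```

```text
[ 5.37721317 -2.36969374 -1.14355995] [0.47131354 0.31855905 0.04498145]
```

View pics/w6j.png

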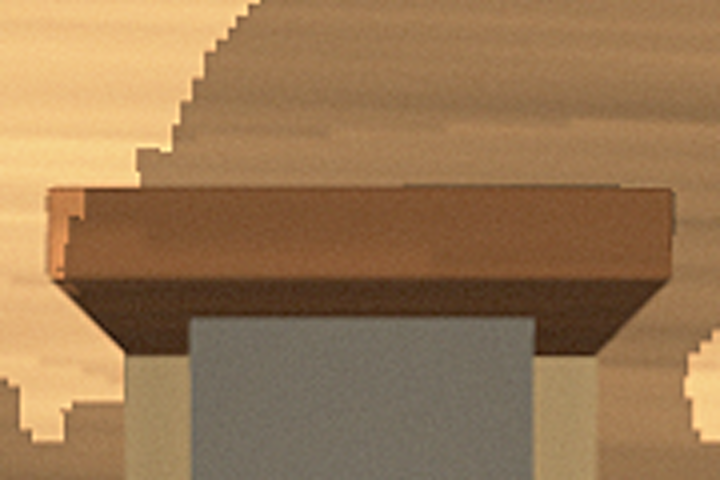

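>>> {"name": "play_rows", "arguments": {
  "series": [0.0006, 0, 0, 0, 0, 0, 0, 0, 0, 0, 0, 0, 0, 0, 0, 0, 0, 0, 0, 0],
  "squeeze": 5
}}

```text
time_s: 16.93
tcp_pos: [0.4714, 0.3187, 0.0446]
eef_rot: [-69.1, 89.9, 22.7]
contact_force: [4.9, -1.8, -0.2]
gripper_width: 0.0497
```

>>> {"name": "play_rows", "arguments": {
  "series": [0, 0, 0, 0, 0, 0, 0, 0, 0, 0, 0, 0, -0.003, 0, 0, 0, -0.01, 0, 0, 0],
  "jaw": 75
}}

```text
time_s: 17.35
tcp_pos: [0.4693, 0.3176, 0.0559]
eef_rot: [134.3, 89.8, -133.9]
contact_force: [-0.6, -0.1, 0.2]
gripper_width: 0.0652
```

>>> {"name": "play_rows", "arguments": {
  "series": [-0.02, 0, 0, 0, -0.03, 0, 0, 0, -0.03, 0, 0, 0, -0.03, 0, 0, 0, 0, 0, 0, 0],
  "jaw": 100
}}

```text
time_s: 17.77
tcp_pos: [0.4727, 0.3207, 0.1743]
eef_rot: [-49.3, 89.4, 42.6]
contact_force: [0.6, 1.3, 0.9]
gripper_width: 0.0868
```

Run:
```python
from h import *
c=capture("wrist");np.save("w7.npy",c,allow_pickle=True);save("w7",c["img"],(135,0,365,240),2.5)
s=get_state();print(s["contact_force"],s["tcp_pos"])
rel(.675,.11)
```

```text
[ 0.68916974  0.59704714 -0.55390602] [0.4716244  0.319984   0.17141553]
{'t': 17.82, 'tcp': array([0.4716, 0.32  , 0.1714]), 'phi': np.float64(91.85), 'ty': np.float64(-0.1965), 'tz': np.float64(-0.2165)}
```

View pics/w7.png

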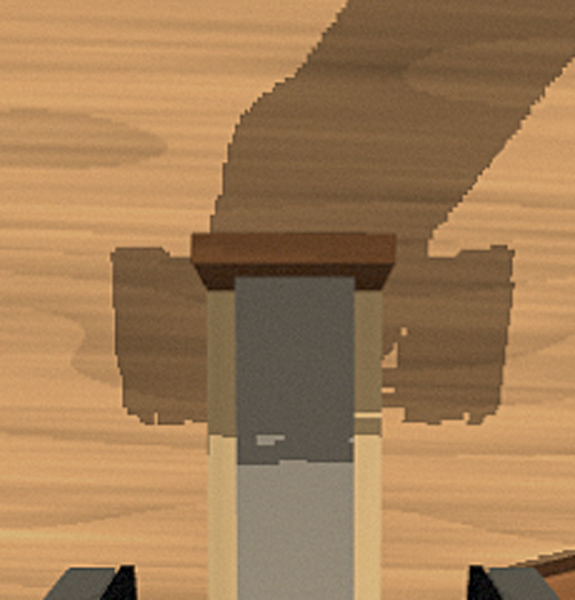

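>>> {"name": "play_rows", "arguments": {
  "series": [-0.01, -0.03, -0.023, 0, -0.01, -0.03, -0.023, 0, -0.01, -0.03, -0.023, 0, 0, -0.03, -0.023, 0, 0, -0.03, -0.023, 0]
}}

```text
time_s: 18.23
tcp_pos: [0.6249, 0.2071, 0.1976]
eef_rot: [-52.6, 89.9, 39.3]
contact_force: [0.4, 0.5, 0.1]
gripper_width: 0.0875
```

>>> {"name": "play_rows", "arguments": {
  "series": [0, -0.03, -0.023, 0, 0, -0.03, -0.023, 0, 0, -0.03, -0.023, 0, 0, -0.02, -0.02, 0, 0, 0, 0, 0]
}}

```text
time_s: 18.65
tcp_pos: [0.739, 0.1183, 0.1947]
eef_rot: [129.7, 89.9, -138.7]
contact_force: [-0.9, 0.0, -0.6]
gripper_width: 0.0877
```

Run:
```python
from h import *
c=capture("wrist");np.save("w8.npy",c,allow_pickle=True);save("w8",c["img"],(0,0,512,240),1.5)
s=get_state();print(s["contact_force"],s["tcp_pos"])
```

```text
[ 0.0642389   0.88406201 -0.95598349] [0.73748134 0.11997524 0.19486227]
```

View pics/w8.png

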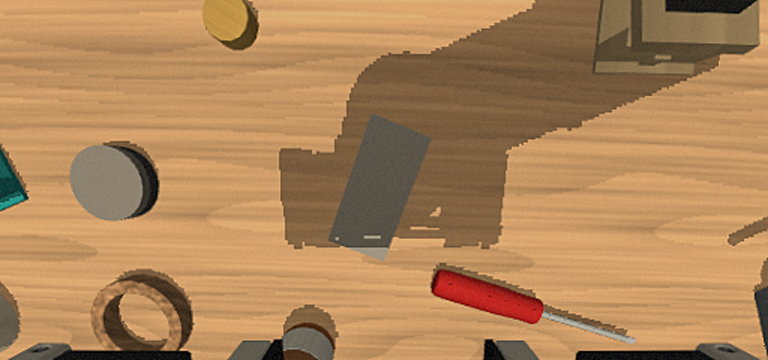

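Run:
```python
from h import *
c=np.load("w8.npy",allow_pickle=True).item()
save("w8c",c["img"],(205,65,305,185),5)
save("w8d",c["img"],(35,85,115,155),6)
```

```text
(no output)
```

View pics/w8c.png

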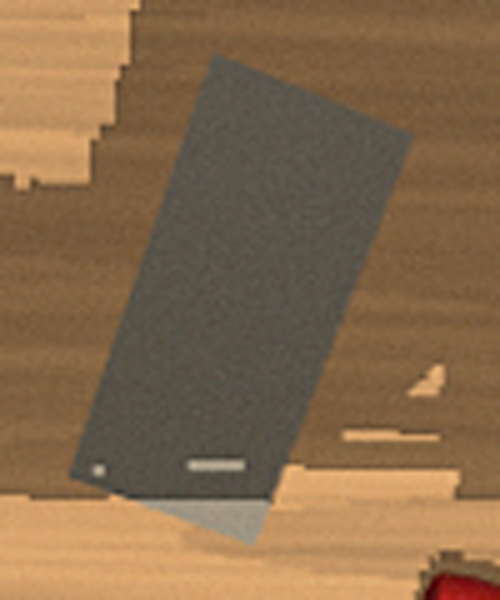

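View pics/w8d.png

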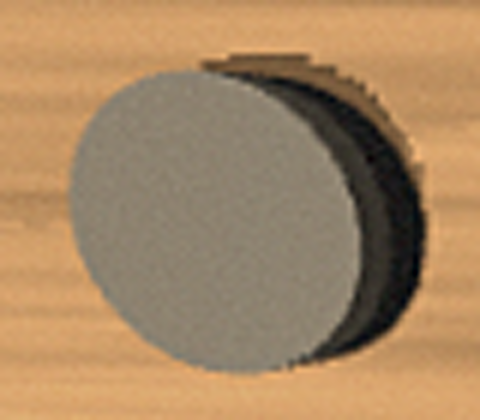

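Run:
```python
from h import *
c=np.load("w8.npy",allow_pickle=True).item()
b=onplane(c,np.array([(212,54),(412,135),(254,545),(70,477)])/5+[205,65],.025)[:,:2]
m=b.mean(0);v=(b[2]+b[3]-b[0]-b[1])/2;a=np.degrees(np.arctan2(v[1],v[0]));print(b.round(4),m,np.hypot(*v),a,np.hypot(*(b[1]-b[0])))
e=onplane(c,np.array([(70,200),(362,240),(190,70),(245,374)])/6+[35,85],.025)[:,:2]
print("puck",e.round(4),e.mean(0),np.hypot(*(e[0]-e[1])),np.hypot(*(e[2]-e[3])))
rel(*m,.006,90+a)
```

```text
[[0.6204 0.1061]
 [0.6365 0.1529]
 [0.7351 0.119 ]
 [0.7191 0.0727]] [0.67777799 0.1126865 ] 0.10420146981283866 -18.837100504058473 0.04948598977349406
puck [[ 0.6727 -0.1367]
 [ 0.6795 -0.0772]
 [ 0.6474 -0.1074]
 [ 0.7071 -0.106 ]] [ 0.67668127 -0.10682258] 0.05983285561871688 0.05977568843201151
{'t': 18.7, 'tcp': array([0.7375, 0.12  , 0.1949]), 'phi': np.float64(-268.38), 'ty': np.float64(0.0599), 'tz': np.float64(-0.0056), 'tx': np.float64(0.1889), 'spin': np.float64(-5.9262)}
```

>>> {"name": "play_rows", "arguments": {
  "series": [0.02, 0.02, -0.002, 0, 0.02, 0.02, -0.002, 0, 0.02, 0.02, -0.0016, 0, 0.02, 0, 0, 0.09, 0.02, 0, 0, 0.09]
}}

```text
time_s: 19.12
tcp_pos: [0.675, 0.1156, 0.0967]
eef_rot: [-15.1, 90.0, 66.2]
contact_force: [1.3, 0.6, 0.8]
gripper_width: 0.0877
```

>>> {"name": "play_rows", "arguments": {
  "series": [0.01, 0, 0, 0.09, 0.01, 0, 0, 0.087, 0, 0, 0, 0, 0, 0, 0, 0, 0, 0, 0, 0]
}}

```text
time_s: 19.53
tcp_pos: [0.6768, 0.1156, 0.0775]
eef_rot: [-60.1, 90.0, 11.4]
contact_force: [0.6, 0.0, -0.4]
gripper_width: 0.0878
```

Run:
```python
from h import *
rel(.6778,.1127,.006,90-18.84)
```

```text
{'t': 19.53, 'tcp': array([0.6768, 0.1156, 0.0775]), 'phi': np.float64(71.57), 'ty': np.float64(-0.0019), 'tz': np.float64(-0.0025), 'tx': np.float64(0.0715), 'spin': np.float64(0.0071)}
```

>>> {"name": "play_rows", "arguments": {
  "series": [0.02, -0.002, -0.0025, 0.007, 0.02, 0, 0, 0, 0.02, 0, 0, 0, 0.011, 0, 0, 0, 0, 0, 0, 0]
}}

```text
time_s: 19.95
tcp_pos: [0.6764, 0.1118, 0.0038]
eef_rot: [128.0, 89.8, -161.0]
contact_force: [-0.3, -0.5, -0.4]
gripper_width: 0.0875
```

>>> {"name": "play_rows", "arguments": {
  "series": [0, 0, 0, 0, 0, 0, 0, 0, 0, 0, 0, 0, 0, 0, 0, 0, 0, 0, 0, 0],
  "jaw": 0,
  "squeeze": 20
}}

```text
time_s: 20.37
tcp_pos: [0.6783, 0.1124, 0.0068]
eef_rot: [-47.0, 89.9, 24.0]
contact_force: [0.2, 0.2, 0.0]
gripper_width: 0.0599
```

>>> {"name": "play_rows", "arguments": {
  "series": [0, 0, 0, 0, 0, 0, 0, 0, 0, 0, 0, 0, 0, 0, 0, 0, 0, 0, 0, 0]
}}

```text
time_s: 20.78
tcp_pos: [0.6779, 0.112, 0.0063]
eef_rot: [-95.6, 90.0, -24.6]
contact_force: [-2.3, -1.3, 5.7]
gripper_width: 0.0496
```

>>> {"name": "play_rows", "arguments": {
  "series": [-0.01, 0, 0, 0, -0.02, 0, 0, 0, -0.03, 0, 0, 0, -0.03, 0, 0, 0, -0.03, 0, 0, 0]
}}

```text
time_s: 21.2
tcp_pos: [0.6772, 0.1121, 0.1267]
eef_rot: [117.2, 89.9, -171.8]
contact_force: [0.1, 0.0, -3.1]
gripper_width: 0.0495
```

>>> {"name": "play_rows", "arguments": {
  "series": [-0.01, 0, 0, -0.09, 0, 0, 0, -0.09, 0, 0, 0, -0.09, 0, 0, 0, -0.09, 0, 0, 0, 0]
}}

```text
time_s: 21.62
tcp_pos: [0.6774, 0.1123, 0.1358]
eef_rot: [61.4, 90.0, 153.2]
contact_force: [0.2, 0.6, -2.1]
gripper_width: 0.05
```

Run:
```python
from h import *
rel(.4524,.3181,.078,92)
```

```text
{'t': 21.62, 'tcp': array([0.6774, 0.1123, 0.1358]), 'phi': np.float64(91.82), 'ty': np.float64(0.2183), 'tz': np.float64(0.2128), 'tx': np.float64(0.0578), 'spin': np.float64(-0.0032)}
```

>>> {"name": "play_rows", "arguments": {
  "series": [0, 0.01, 0.01, -0.003, 0, 0.02, 0.02, 0, 0, 0.028, 0.028, 0, 0, 0.028, 0.028, 0, 0, 0.028, 0.028, 0]
}}

```text
time_s: 22.03
tcp_pos: [0.5586, 0.2233, 0.1354]
eef_rot: [100.8, 90.0, -167.7]
contact_force: [-0.0, 2.2, -2.0]
gripper_width: 0.0499
```

>>> {"name": "play_rows", "arguments": {
  "series": [0, 0.028, 0.028, 0, 0, 0.028, 0.028, 0, 0, 0.028, 0.024, 0, 0, 0.014, 0.013, 0, 0, 0.006, 0.006, 0]
}}

```text
time_s: 22.45
tcp_pos: [0.4508, 0.3202, 0.1361]
eef_rot: [16.0, 90.0, 107.8]
contact_force: [0.2, 0.5, -2.7]
gripper_width: 0.0498
```

>>> {"name": "play_rows", "arguments": {
  "series": [0, 0, 0, 0, 0.01, 0, 0, 0, 0.01, 0, 0, 0, 0, 0, 0, 0, 0, 0, 0, 0]
}}

```text
time_s: 22.87
tcp_pos: [0.4534, 0.3169, 0.1143]
eef_rot: [141.3, 89.8, -127.0]
contact_force: [-0.5, -0.1, -2.7]
gripper_width: 0.0501
```

Run:
```python
from h import *
c=capture("wrist");np.save("w9.npy",c,allow_pickle=True);save("w9",c["img"],(165,35,345,215),4)
rel(.4524,.3181,.078,92)
```

```text
{'t': 22.92, 'tcp': array([0.4538, 0.3174, 0.115 ]), 'phi': np.float64(-268.34), 'ty': np.float64(0.0013), 'tz': np.float64(0.0008), 'tx': np.float64(0.037), 'spin': np.float64(-6.289)}
```

View pics/w9.png

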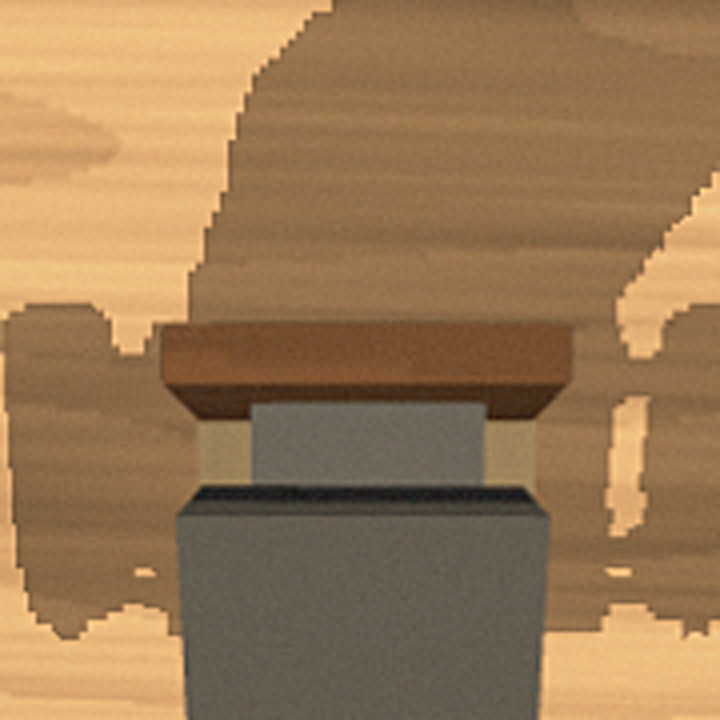

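Run:
```python
from h import *
c=np.load("w9.npy",allow_pickle=True).item()
f=lambda P:np.array(P)/4+np.array([165,35])
print(onplane(c,f([(178,517),(549,515)]),.1337),onplane(c,f([(206,487),(519,487)]),.1087),"longbar",onplane(c,f([(251,404),(484,403)]),.0421),"foot",onplane(c,f([(197,418),(536,418)]),.018))
```

```text
[[0.40122572 0.29128549 0.1337    ]
 [0.39951322 0.34036777 0.1337    ]] [[0.40135122 0.29148119 0.1087    ]
 [0.39992613 0.33996544 0.1087    ]] longbar [[0.39453146 0.29180016 0.0421    ]
 [0.39286328 0.34143746 0.0421    ]] foot [[0.40032331 0.27661119 0.018     ]
 [0.39796924 0.35673823 0.018     ]]
```

>>> {"name": "play_rows", "arguments": {
  "series": [0.01, 0, 0.0007, 0, 0.01, 0, 0, 0, 0.009, 0, 0, 0, 0.004, 0, 0, 0, 0, 0, 0, 0]
}}

```text
time_s: 23.33
tcp_pos: [0.4527, 0.3182, 0.0811]
eef_rot: [139.6, 89.8, -128.7]
contact_force: [0.2, 0.5, -2.1]
gripper_width: 0.05
```

>>> {"name": "play_rows", "arguments": {
  "series": [0.002, 0, 0, 0, 0.002, 0, 0, 0, 0.002, 0, 0, 0, 0.002, 0, 0, 0, 0, 0, 0, 0],
  "squeeze": 12
}}

```text
time_s: 23.75
tcp_pos: [0.453, 0.3192, 0.0747]
eef_rot: [31.7, 90.0, 123.5]
contact_force: [-2.0, 1.2, -0.4]
gripper_width: 0.0501
```

>>> {"name": "play_rows", "arguments": {
  "series": [0.002, 0, 0, 0, 0.002, 0, 0, 0, 0.001, 0, 0, 0, 0, 0, 0, 0, 0, 0, 0, 0]
}}

```text
time_s: 24.17
tcp_pos: [0.4535, 0.3191, 0.0697]
eef_rot: [-119.4, 90.0, -27.6]
contact_force: [-1.4, 0.0, -1.7]
gripper_width: 0.0498
```

>>> {"name": "play_rows", "arguments": {
  "series": [0.001, 0, 0, 0, 0.001, 0, 0, 0, 0.001, 0, 0, 0, 0, 0, 0, 0, 0, 0, 0, 0]
}}

```text
time_s: 24.58
tcp_pos: [0.4534, 0.3191, 0.0667]
eef_rot: [-109.9, 90.0, -18.1]
contact_force: [-0.9, 0.3, -1.2]
gripper_width: 0.05
```

>>> {"name": "play_rows", "arguments": {
  "series": [0.001, 0, 0, 0, 0.001, 0, 0, 0, 0, 0, 0, 0, 0, 0, 0, 0, 0, 0, 0, 0]
}}

```text
time_s: 25.0
tcp_pos: [0.4534, 0.3191, 0.0651]
eef_rot: [-69.2, 90.0, 22.5]
contact_force: [-4.4, -1.0, 5.8]
gripper_width: 0.0501
```

>>> {"name": "play_rows", "arguments": {
  "series": [0, 0.002, 0, 0, 0.0005, 0.002, 0, 0, 0.0005, 0.002, 0, 0, 0.0005, 0.001, 0, 0, 0, 0, 0, 0]
}}

```text
time_s: 25.42
tcp_pos: [0.4463, 0.319, 0.0632]
eef_rot: [-58.8, 90.0, 33.0]
contact_force: [0.7, 0.5, -0.9]
gripper_width: 0.05
```

Run:
```python
from h import *
c=capture("wrist");np.save("w9.npy",c,allow_pickle=True);save("w9b",c["img"],(165,35,345,175),4)
print(get_state()["contact_force"])
```

```text
[-0.63367937  0.34073808 -2.02948896]
```

View pics/w9b.png

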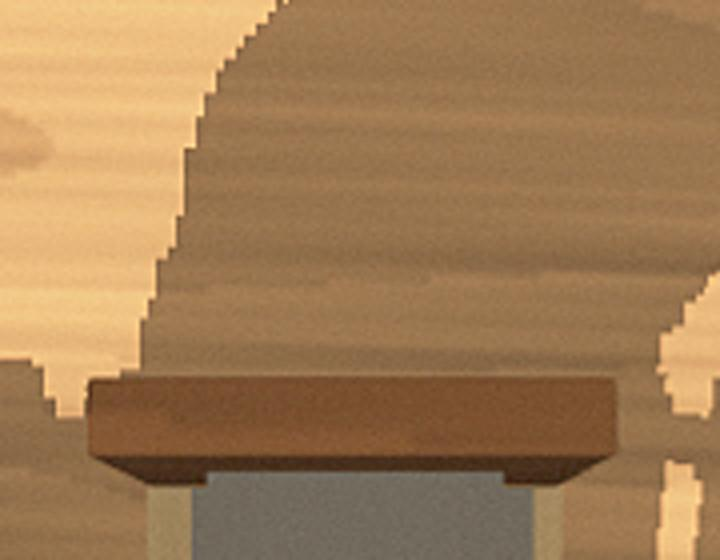

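>>> {"name": "play_rows", "arguments": {
  "series": [-0.0005, 0, -0.0012, 0, 0, 0, 0, 0, 0.0005, 0.0015, 0, 0, 0.0005, 0.0015, 0, 0, 0, 0, 0, 0]
}}

```text
time_s: 25.88
tcp_pos: [0.443, 0.3173, 0.0625]
eef_rot: [125.9, 90.0, -142.3]
contact_force: [0.7, -0.4, -2.4]
gripper_width: 0.0498
```

>>> {"name": "play_rows", "arguments": {
  "series": [0.0004, 0.0015, 0, 0, 0.0004, 0.0015, 0, 0, 0, 0, 0, 0, 0, 0, 0, 0, 0, 0, 0, 0]
}}

```text
time_s: 26.3
tcp_pos: [0.441, 0.3177, 0.0623]
eef_rot: [-70.7, 89.9, 21.1]
contact_force: [4.6, -2.4, -2.0]
gripper_width: 0.0498
```

Run:
```python
from h import *
c=capture("wrist");np.save("w9.npy",c,allow_pickle=True);save("w9b",c["img"],(165,55,345,185),4)
print(get_state()["contact_force"])
```

```text
[ 4.45523432 -2.18630478 -2.07549194]
```

View pics/w9b.png

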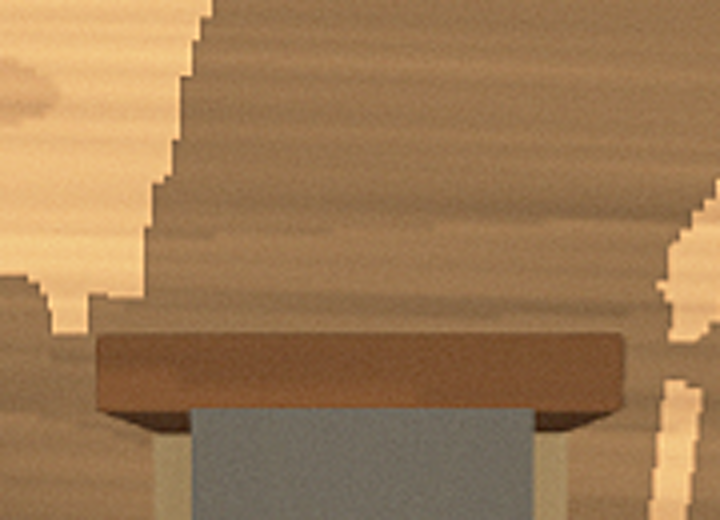

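>>> {"name": "play_rows", "arguments": {
  "series": [0.0006, 0.0007, 0, 0, 0.0003, 0, 0, 0, 0, 0, 0, 0, 0, 0, 0, 0, 0, 0, 0, 0],
  "squeeze": 6
}}

```text
time_s: 26.77
tcp_pos: [0.441, 0.3177, 0.062]
eef_rot: [-74.1, 89.9, 17.7]
contact_force: [7.2, -3.8, 2.2]
gripper_width: 0.05
```

>>> {"name": "play_rows", "arguments": {
  "series": [0, 0, 0, 0, 0, 0, 0, 0, 0, 0, 0, 0, -0.003, 0, 0, 0, -0.01, 0, 0, 0],
  "jaw": 75
}}

```text
time_s: 27.18
tcp_pos: [0.4388, 0.3167, 0.0732]
eef_rot: [136.0, 89.8, -132.3]
contact_force: [-0.5, -0.1, 0.5]
gripper_width: 0.0656
```

>>> {"name": "play_rows", "arguments": {
  "series": [-0.02, 0, 0, 0, -0.03, 0, 0, 0, -0.03, 0, 0, 0, -0.02, -0.02, 0, 0, 0, 0, 0, 0],
  "jaw": 100
}}

```text
time_s: 27.6
tcp_pos: [0.4634, 0.3205, 0.1802]
eef_rot: [-50.5, 89.5, 41.3]
contact_force: [0.3, 1.1, 1.0]
gripper_width: 0.0873
```

Run:
```python
from h import *
c=capture("wrist");np.save("w10.npy",c,allow_pickle=True);save("w10",c["img"],(135,0,365,240),2.5)
rel(.6767,-.1068,.2,90)
```

```text
{'t': 27.65, 'tcp': array([0.4615, 0.3195, 0.1775]), 'phi': np.float64(91.76), 'ty': np.float64(-0.202), 'tz': np.float64(-0.4327), 'tx': np.float64(-0.0225), 'spin': np.float64(0.0307)}
```

View pics/w10.png

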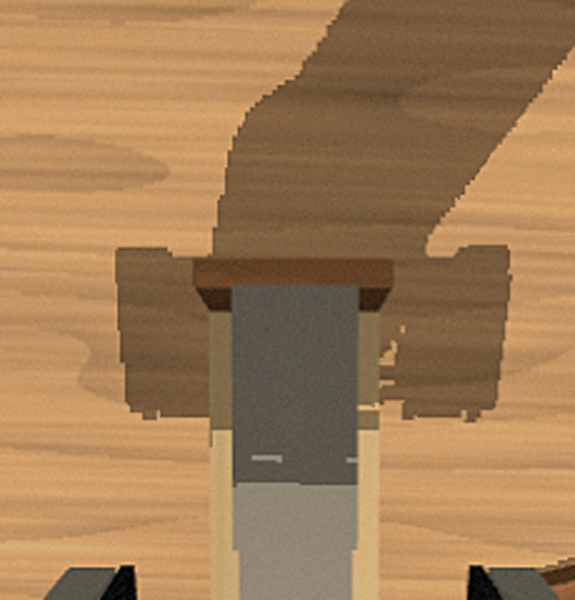

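>>> {"name": "play_rows", "arguments": {
  "series": [0, -0.017, -0.036, 0, 0, -0.017, -0.036, 0, 0, -0.017, -0.036, 0, 0, -0.017, -0.036, 0, 0, -0.017, -0.036, 0]
}}

```text
time_s: 28.07
tcp_pos: [0.5498, 0.1391, 0.1737]
eef_rot: [101.0, 89.9, -167.2]
contact_force: [0.7, 1.5, 0.7]
gripper_width: 0.0878
```

>>> {"name": "play_rows", "arguments": {
  "series": [0, -0.017, -0.036, 0, 0, -0.017, -0.036, 0, 0, -0.017, -0.036, 0, 0, -0.017, -0.036, 0, 0, -0.017, -0.036, 0]
}}

```text
time_s: 28.48
tcp_pos: [0.6404, -0.0382, 0.1735]
eef_rot: [82.7, 89.9, 174.4]
contact_force: [1.8, 1.0, -0.3]
gripper_width: 0.0874
```

>>> {"name": "play_rows", "arguments": {
  "series": [0, -0.017, -0.036, 0, 0, -0.015, -0.036, 0, 0.01, 0, 0, -0.077, 0.01, 0, 0, 0, 0, 0, 0, 0]
}}

```text
time_s: 28.9
tcp_pos: [0.6727, -0.1075, 0.1506]
eef_rot: [77.2, 89.7, 173.1]
contact_force: [-0.2, 0.6, -0.3]
gripper_width: 0.0878
```

Run:
```python
from h import *
c=capture("wrist");np.save("w11.npy",c,allow_pickle=True);save("w11",c["img"],None,1.5)
rel(.6767,-.1068,.007,96.2)
```

```text
{'t': 28.95, 'tcp': array([ 0.6732, -0.107 ,  0.152 ]), 'phi': np.float64(96.04), 'ty': np.float64(-0.0035), 'tz': np.float64(-0.0002), 'tx': np.float64(0.145), 'spin': np.float64(-0.0028)}
```

View pics/w11.png

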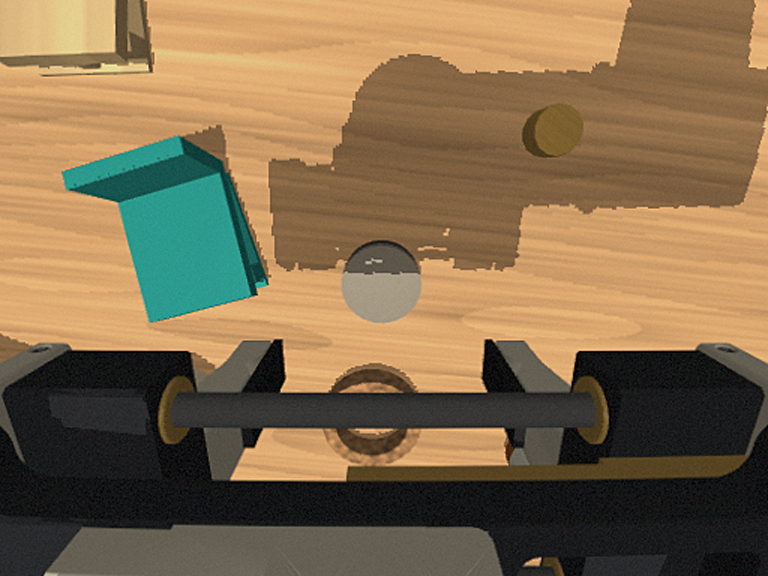

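>>> {"name": "play_rows", "arguments": {
  "series": [0.04, -0.0035, 0, 0, 0.04, 0, 0, 0, 0.035, 0, 0, 0, 0.02, 0, 0, 0, 0.01, 0, 0, 0]
}}

```text
time_s: 29.37
tcp_pos: [0.676, -0.1056, 0.006]
eef_rot: [85.1, 89.7, -178.8]
contact_force: [-1.0, 0.2, -0.8]
gripper_width: 0.0875
```

>>> {"name": "play_rows", "arguments": {
  "series": [0, 0, 0, 0, 0, 0, 0, 0, 0, 0, 0, 0, 0, 0, 0, 0, 0, 0, 0, 0],
  "jaw": 0,
  "squeeze": 15
}}

```text
time_s: 29.78
tcp_pos: [0.6795, -0.1071, 0.0111]
eef_rot: [-96.8, 89.8, -0.7]
contact_force: [0.7, -2.8, 2.3]
gripper_width: 0.0601
```

>>> {"name": "play_rows", "arguments": {
  "series": [0, 0, 0, 0, 0, 0, 0, 0, 0, 0, 0, 0, 0, 0, 0, 0, 0, 0, 0, 0]
}}

```text
time_s: 30.2
tcp_pos: [0.6795, -0.1071, 0.0111]
eef_rot: [-96.9, 89.8, -0.7]
contact_force: [-0.5, 0.4, 7.5]
gripper_width: 0.0595
```

Run:
```python
from h import *
rel(.6767,-.1068,.007,96.2)
s=get_state();print(s["contact_force"],s["gripper_width"])
```

```text
{'t': 30.2, 'tcp': array([ 0.6795, -0.1071,  0.0111]), 'phi': np.float64(96.19), 'ty': np.float64(0.0028), 'tz': np.float64(0.0006), 'tx': np.float64(0.0041), 'spin': np.float64(-0.0001)}
[-0.53466031  0.37635126  7.46919607] 0.05949924073247142
```

>>> {"name": "play_rows", "arguments": {
  "series": [-0.01, 0, 0, 0, -0.02, 0, 0, 0, -0.03, 0, 0, 0, -0.03, 0, 0, 0, -0.025, 0, 0, 0]
}}

```text
time_s: 30.62
tcp_pos: [0.6784, -0.1073, 0.1268]
eef_rot: [-97.5, 89.9, -1.3]
contact_force: [0.5, 0.7, -1.3]
gripper_width: 0.0593
```

Run:
```python
from h import *
rel(.4947,-.3289,.0459,96.2)
s=get_state();print(s["contact_force"],s["gripper_width"])
```

```text
{'t': 30.62, 'tcp': array([ 0.6784, -0.1073,  0.1268]), 'phi': np.float64(96.17), 'ty': np.float64(0.2065), 'tz': np.float64(-0.2006), 'tx': np.float64(0.0809), 'spin': np.float64(-0.0006)}
[ 0.45201214  0.70551835 -1.3431655 ] 0.059299714755072896
```

>>> {"name": "play_rows", "arguments": {
  "series": [0, 0.01, -0.01, 0, 0, 0.02, -0.02, 0, 0, 0.028, -0.027, 0, 0, 0.028, -0.027, 0, 0, 0.028, -0.027, 0]
}}

```text
time_s: 31.03
tcp_pos: [0.5754, -0.2306, 0.1245]
eef_rot: [-31.6, 90.0, 64.6]
contact_force: [0.4, -1.1, -0.6]
gripper_width: 0.0596
```

>>> {"name": "play_rows", "arguments": {
  "series": [0, 0.028, -0.027, 0, 0, 0.028, -0.027, 0, 0, 0.022, -0.02, 0, 0, 0.01, -0.01, 0, 0, 0.0045, -0.0056, 0]
}}

```text
time_s: 31.45
tcp_pos: [0.4927, -0.3303, 0.1246]
eef_rot: [-54.2, 90.0, 41.8]
contact_force: [-0.4, 0.1, -1.5]
gripper_width: 0.0598
```

>>> {"name": "play_rows", "arguments": {
  "series": [0.015, 0, 0, 0, 0.015, 0, 0, 0, 0, 0, 0, 0, 0, 0, 0, 0, 0, 0, 0, 0]
}}

```text
time_s: 31.87
tcp_pos: [0.4954, -0.3286, 0.0948]
eef_rot: [-138.7, 90.0, -42.5]
contact_force: [0.1, 0.1, -1.6]
gripper_width: 0.0596
```

Run:
```python
from h import *
c=capture("wrist");np.save("w12.npy",c,allow_pickle=True);save("w12",c["img"],(165,55,345,235),4)
rel(.4947,-.3289,.0459,96.2)
```

```text
{'t': 31.92, 'tcp': array([ 0.4956, -0.3287,  0.095 ]), 'phi': np.float64(96.23), 'ty': np.float64(0.0009), 'tz': np.float64(-0.0001), 'tx': np.float64(0.0491), 'spin': np.float64(0.0005)}
```

View pics/w12.png

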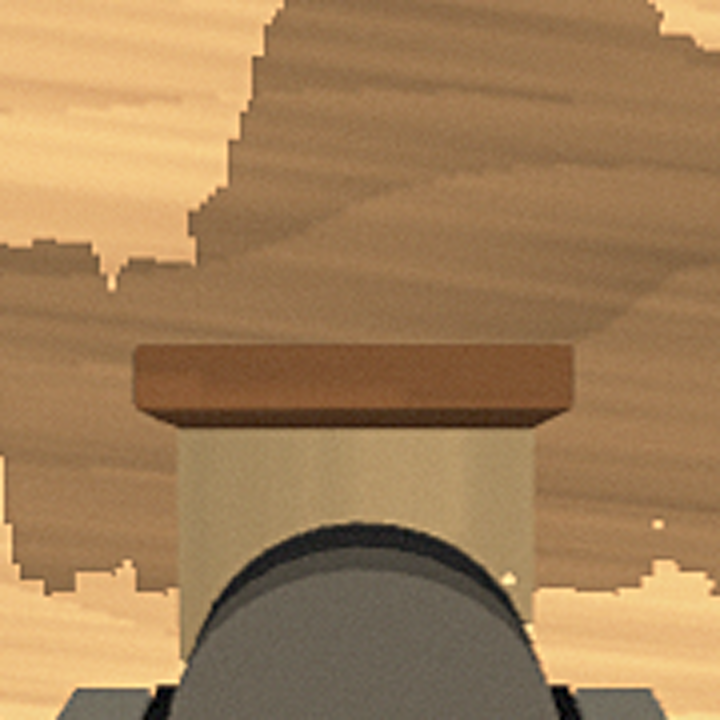

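```bash
cat > chk.py <<'E'
from h import *
O=np.array([.4595,-.3327]);a=np.radians(6.2);R=np.array([[np.cos(a),np.sin(a)],[-np.sin(a),np.cos(a)]])
def loc(c,P,z,off,s=4):
    w=onplane(c,np.array(P)/s+np.array(off),z)[:,:2]; return (1000*(w-O)@R.T).round(1).tolist()
E
python3 - <<'E'
from chk import *
c=np.load("w12.npy",allow_pickle=True).item();o=[165,55]
print("puck bottom",loc(c,[(360,523)],.084,o),"top",loc(c,[(360,568),(172,712),(549,700)],.109,o),"foot",loc(c,[(178,428),(534,428)],.018,o),"lip",loc(c,[(138,410),(571,409)],.0615,o))
E
```

```text
puck bottom [[3.5, 0.1]] top [[3.1, 0.1], [25.7, -27.9], [23.7, 28.1]] foot [[-0.0, -40.6], [-0.1, 39.0]] lip [[-11.5, -40.2], [-11.7, 38.3]]
```

>>> {"name": "play_rows", "arguments": {
  "series": [0.01, 0, -0.0008, 0, 0.015, 0, 0, 0, 0.012, 0, 0, 0, 0.006, 0, 0, 0, 0, 0, 0, 0]
}}

```text
time_s: 32.33
tcp_pos: [0.4939, -0.3292, 0.0495]
eef_rot: [63.8, 89.9, 160.0]
contact_force: [0.2, 0.4, -1.3]
gripper_width: 0.0596
```

>>> {"name": "play_rows", "arguments": {
  "series": [0.002, 0, 0, 0, 0.002, 0, 0, 0, 0.002, 0, 0, 0, 0, 0, 0, 0, 0, 0, 0, 0],
  "squeeze": 8
}}

```text
time_s: 32.75
tcp_pos: [0.4951, -0.3298, 0.0455]
eef_rot: [-117.9, 89.9, -21.7]
contact_force: [-0.8, -0.6, -1.0]
gripper_width: 0.0598
```

>>> {"name": "play_rows", "arguments": {
  "series": [0.001, 0, 0, 0, 0.001, 0, 0, 0, 0.001, 0, 0, 0, 0.001, 0, 0, 0, 0, 0, 0, 0]
}}

```text
time_s: 33.17
tcp_pos: [0.4939, -0.3295, 0.0407]
eef_rot: [68.0, 89.9, 164.2]
contact_force: [-5.1, -0.2, 1.3]
gripper_width: 0.0597
```

>>> {"name": "play_rows", "arguments": {
  "series": [0.0007, 0, 0, 0, 0.0007, 0, 0, 0, 0.0006, 0, 0, 0, 0, 0, 0, 0, 0, 0, 0, 0]
}}

```text
time_s: 33.58
tcp_pos: [0.4948, -0.3295, 0.039]
eef_rot: [-45.6, 90.0, 50.6]
contact_force: [-2.1, 0.6, 1.2]
gripper_width: 0.0601
```

Run:
```python
from h import *
c=capture("wrist");np.save("w13.npy",c,allow_pickle=True);save("w13",c["img"],(165,55,345,235),4)
s=get_state();print(s["contact_force"],s["tcp_pos"])
```

```text
[-1.73208923 -0.30269675  0.23626496] [ 0.49489825 -0.32947358  0.03902751]
```

View pics/w13.png

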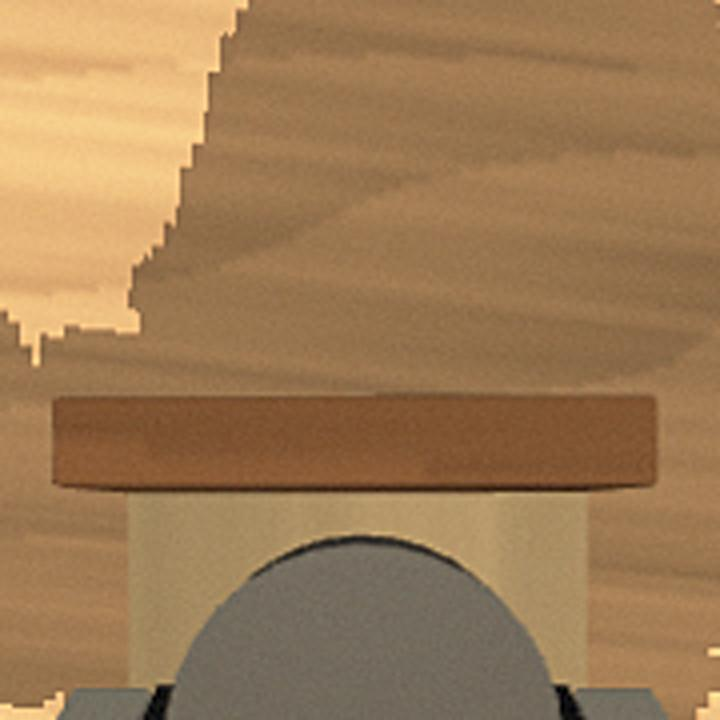

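>>> {"name": "play_rows", "arguments": {
  "series": [0.0007, 0, 0, 0, 0.0007, 0, 0, 0, 0.0006, 0, 0, 0, 0, 0, 0, 0, 0, 0, 0, 0]
}}

```text
time_s: 34.05
tcp_pos: [0.4949, -0.3296, 0.0377]
eef_rot: [-129.9, 90.0, -33.7]
contact_force: [-4.3, 1.2, 7.5]
gripper_width: 0.0598
```

Run:
```python
from h import *
c=capture("wrist");np.save("w13.npy",c,allow_pickle=True);save("w13",c["img"],(165,55,345,235),4)
s=get_state();print(s["contact_force"],s["tcp_pos"])
```

```text
[-4.72846396  2.52264295  7.3500177 ] [ 0.49482938 -0.32955412  0.03771729]
```

View pics/w13.png

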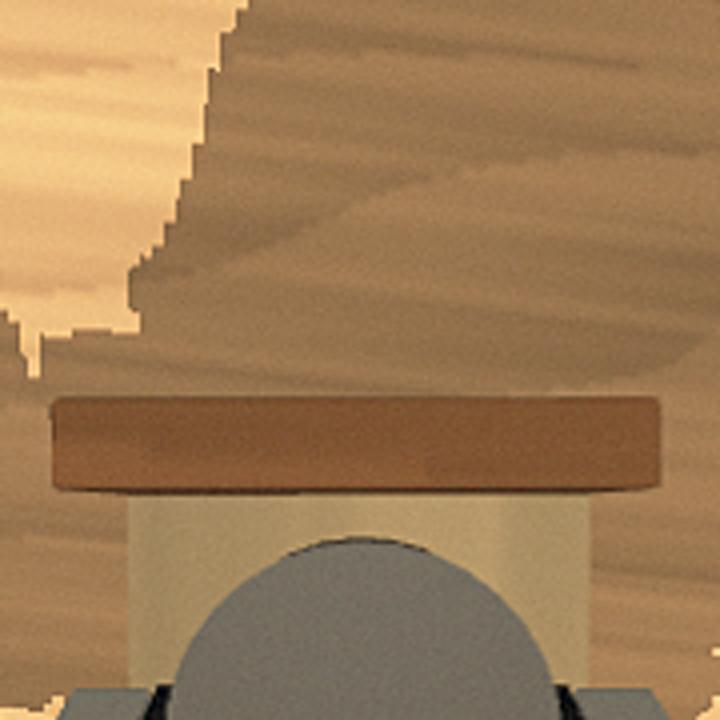

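>>> {"name": "play_rows", "arguments": {
  "series": [0, 0.002, 0, 0, 0.0003, 0.002, -0.0007, 0, 0.0005, 0.002, 0, 0, 0, 0, 0, 0, 0, 0, 0, 0]
}}

```text
time_s: 34.52
tcp_pos: [0.4891, -0.3311, 0.0362]
eef_rot: [-119.4, 90.0, -23.3]
contact_force: [1.0, 0.3, 0.3]
gripper_width: 0.0597
```

Run:
```python
from h import *
c=capture("wrist");np.save("w13.npy",c,allow_pickle=True);save("w13",c["img"],(165,75,345,235),4)
s=get_state();print(s["contact_force"],s["tcp_pos"])
```

```text
[-0.61449445  0.25863009  0.24964332] [ 0.48900944 -0.33105313  0.03624252]
```

View pics/w13.png

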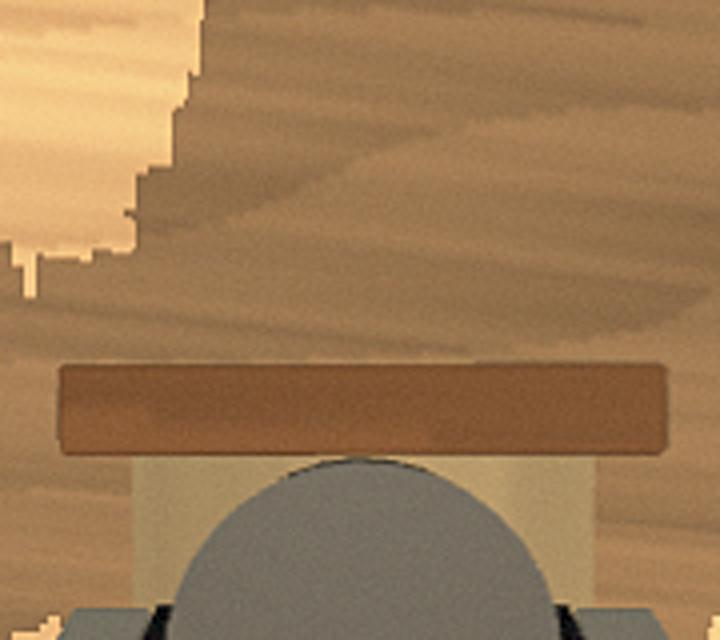

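>>> {"name": "play_rows", "arguments": {
  "series": [0.0003, 0.001, 0, 0, 0.0003, 0.001, 0, 0, 0.0003, 0.001, 0, 0, 0, 0, 0, 0, 0, 0, 0, 0]
}}

```text
time_s: 34.98
tcp_pos: [0.4876, -0.3312, 0.0359]
eef_rot: [-107.2, 89.8, -11.0]
contact_force: [4.8, 2.2, 0.3]
gripper_width: 0.0601
```

Run:
```python
from h import *
c=capture("wrist");np.save("w13.npy",c,allow_pickle=True);save("w13",c["img"],(165,75,345,235),4)
s=get_state();print(s["contact_force"],s["tcp_pos"])
```

```text
[4.5664385  1.75002584 0.99245602] [ 0.48761199 -0.33122089  0.03588543]
```

View pics/w13.png

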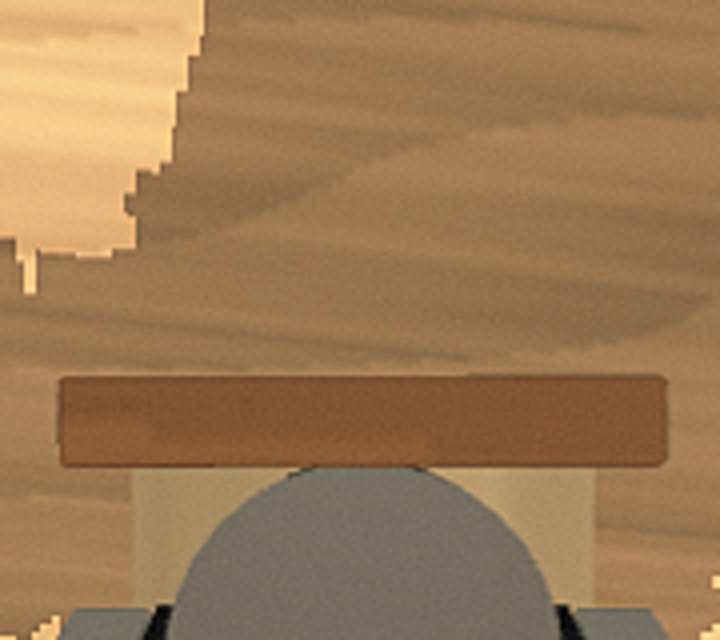

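>>> {"name": "play_rows", "arguments": {
  "series": [0.0005, 0.001, 0, 0, 0.0005, 0, 0, 0, 0, 0, 0, 0, 0, 0, 0, 0, 0, 0, 0, 0],
  "squeeze": 5
}}

```text
time_s: 35.45
tcp_pos: [0.4872, -0.3313, 0.0355]
eef_rot: [-108.6, 89.8, -12.4]
contact_force: [4.5, 5.1, 5.3]
gripper_width: 0.0597
```

>>> {"name": "play_rows", "arguments": {
  "series": [0.0005, 0, 0, 0, 0.0005, 0, 0, 0, 0, 0, 0, 0, 0, 0, 0, 0, 0, 0, 0, 0],
  "squeeze": 3
}}

```text
time_s: 35.87
tcp_pos: [0.4853, -0.3315, 0.0335]
eef_rot: [-115.3, 90.0, -19.1]
contact_force: [3.8, 1.0, 3.9]
gripper_width: 0.0599
```

>>> {"name": "play_rows", "arguments": {
  "series": [0, 0, 0, 0, 0, 0, 0, 0, 0, 0, 0, 0, -0.003, 0, 0, 0, -0.01, 0, 0, 0],
  "jaw": 85
}}

```text
time_s: 36.28
tcp_pos: [0.4832, -0.3309, 0.0451]
eef_rot: [63.9, 89.8, 160.0]
contact_force: [0.6, 0.2, -0.7]
gripper_width: 0.0741
```

>>> {"name": "play_rows", "arguments": {
  "series": [-0.02, 0, 0, 0, -0.03, -0.01, 0, 0, -0.03, -0.02, 0, 0, -0.03, -0.02, 0, 0, 0, 0, 0, 0],
  "jaw": 100
}}

```text
time_s: 36.7
tcp_pos: [0.5403, -0.3275, 0.1642]
eef_rot: [-123.2, 89.3, -26.9]
contact_force: [0.5, -1.1, 1.7]
gripper_width: 0.0873
```

Run:
```python
from h import *
c=capture("wrist");np.save("w14.npy",c,allow_pickle=True);save("w14",c["img"],(175,60,335,200),5)
rel(.4572,-.1007,.1,90)
```

```text
{'t': 36.75, 'tcp': array([ 0.5379, -0.3266,  0.1609]), 'phi': np.float64(96.25), 'ty': np.float64(0.0556), 'tz': np.float64(0.2334), 'tx': np.float64(0.0609), 'spin': np.float64(0.1091)}
```

View pics/w14.png

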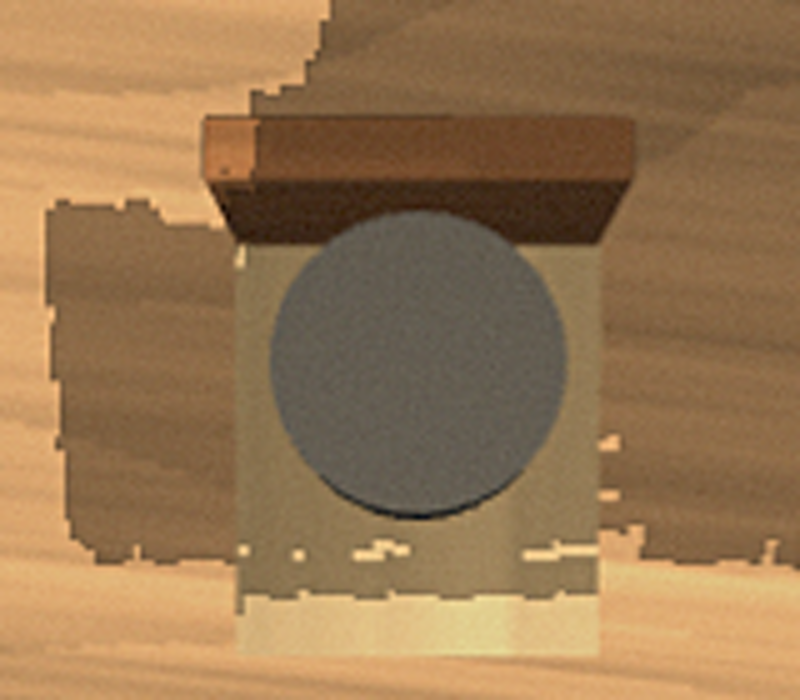

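Run:
```python
from chk import *
c=np.load("w14.npy",allow_pickle=True).item();o=[175,60]
print("near",loc(c,[(419,210)],.0421,o,5),"sides",loc(c,[(270,360),(568,360)],.0421+.0078,o,5),"far",loc(c,[(420,512)],.0421+.0155,o,5),"foot",loc(c,[(236,244),(600,244)],.018,o,5))
print("expected near -6.5 far", 60*np.cos(.2618)-6.5)
```

```text
near [[-6.4, -0.8]] sides [[22.4, -30.5], [22.2, 29.2]] far [[51.7, -0.3]] foot [[0.2, -40.5], [0.0, 39.0]]
expected near -6.5 far 51.455540070378866
```

>>> {"name": "play_rows", "arguments": {
  "series": [0, 0.003, 0.035, 0, 0, 0.003, 0.04, 0, 0, 0.003, 0.04, 0, 0, 0.003, 0.04, 0, 0, 0.003, 0.04, 0]
}}

```text
time_s: 37.17
tcp_pos: [0.4969, -0.1325, 0.156]
eef_rot: [82.6, 89.9, 178.7]
contact_force: [1.3, 0.4, 1.4]
gripper_width: 0.0875
```

>>> {"name": "play_rows", "arguments": {
  "series": [0, 0, 0.03, 0, 0, 0, 0.007, 0, 0, 0, 0, 0, 0, 0, 0, 0, 0, 0, 0, 0]
}}

```text
time_s: 37.58
tcp_pos: [0.4944, -0.0976, 0.1562]
eef_rot: [97.7, 90.0, -166.2]
contact_force: [0.4, 0.3, -0.6]
gripper_width: 0.0877
```

Run:
```python
from h import *
c=capture("wrist");np.save("w15.npy",c,allow_pickle=True);save("w15",c["img"],None,1.5)
hsv=cv2.cvtColor(c["img"],cv2.COLOR_BGR2HSV)
m=((hsv[...,1]<70)).astype(np.uint8)*255
m[225:]=0
cs,_=cv2.findContours(m,0,1)
for k in cs:
    if cv2.contourArea(k)>300: print(cv2.fitEllipse(k),onplane(c,cv2.fitEllipse(k)[0],.025))
rel(.4572,-.1007,.011,96.2)
```

```text
((257.4875183105469, 150.78387451171875), (38.16100311279297, 39.90312194824219), 177.52732849121094) [[ 0.45593473 -0.09904698  0.025     ]]
((36.48851776123047, 156.81085205078125), (57.1782112121582, 71.19507598876953), 99.6566162109375) [[ 0.48813299 -0.34375379  0.025     ]]
{'t': 37.63, 'tcp': array([ 0.4945, -0.0978,  0.1562]), 'phi': np.float64(-263.88), 'ty': np.float64(0.0374), 'tz': np.float64(0.0011), 'tx': np.float64(0.1452), 'spin': np.float64(-6.2847)}
```

View pics/w15.png

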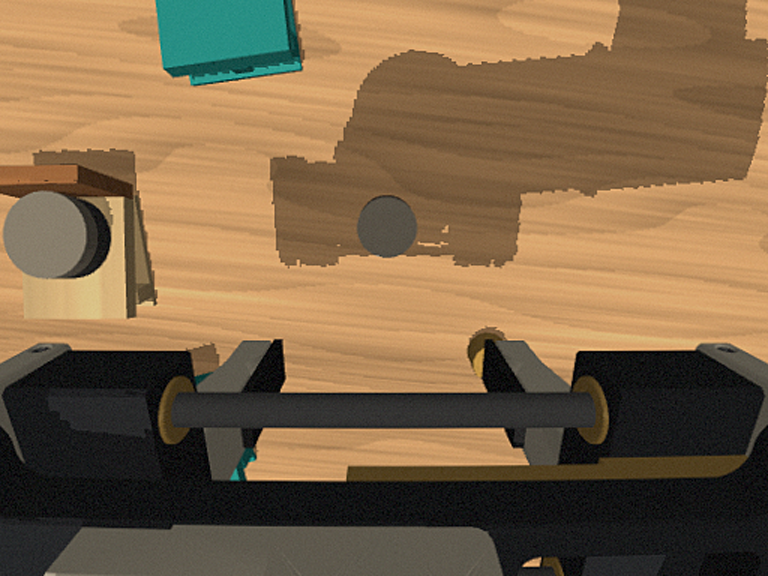

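>>> {"name": "play_rows", "arguments": {
  "series": [0.01, 0.018, 0.001, 0, 0.02, 0.02, 0.0015, 0, 0.03, 0, 0, 0, 0.03, 0, 0, 0, 0.02, 0, 0, 0]
}}

```text
time_s: 38.05
tcp_pos: [0.4553, -0.0998, 0.0443]
eef_rot: [83.9, 89.9, 180.0]
contact_force: [-0.9, 0.4, 0.7]
gripper_width: 0.0875
```

>>> {"name": "play_rows", "arguments": {
  "series": [0, 0, 0, 0, 0, 0, 0, 0, 0, 0, 0, 0, 0, 0, 0, 0, 0, 0, 0, 0]
}}

```text
time_s: 38.47
tcp_pos: [0.4576, -0.0986, 0.0476]
eef_rot: [-87.4, 89.9, 8.8]
contact_force: [0.9, -0.4, -0.9]
gripper_width: 0.0874
```

Run:
```python
from h import *
rel(.4565,-.0992,.010,96.2)
```

```text
{'t': 38.47, 'tcp': array([ 0.4576, -0.0986,  0.0476]), 'phi': np.float64(96.16), 'ty': np.float64(0.0012), 'tz': np.float64(-0.0005), 'tx': np.float64(0.0376), 'spin': np.float64(-0.0006)}
```

>>> {"name": "play_rows", "arguments": {
  "series": [0.015, 0.001, -0.0005, 0, 0.013, 0, 0, 0, 0.009, 0, 0, 0, 0, 0, 0, 0, 0, 0, 0, 0]
}}

```text
time_s: 38.88
tcp_pos: [0.4557, -0.0991, 0.0096]
eef_rot: [108.7, 90.0, -155.1]
contact_force: [0.4, 0.8, -0.7]
gripper_width: 0.0877
```

>>> {"name": "play_rows", "arguments": {
  "series": [0, 0, 0, 0, 0, 0, 0, 0, 0, 0, 0, 0, 0, 0, 0, 0, 0, 0, 0, 0],
  "jaw": 0,
  "squeeze": 12
}}

```text
time_s: 39.3
tcp_pos: [0.4559, -0.0991, 0.0097]
eef_rot: [-86.4, 90.0, 9.8]
contact_force: [0.0, -0.9, -0.9]
gripper_width: 0.0598
```

>>> {"name": "play_rows", "arguments": {
  "series": [0, 0, 0, 0, 0, 0, 0, 0, 0, 0, 0, 0, 0, 0, 0, 0, 0, 0, 0, 0]
}}

```text
time_s: 39.72
tcp_pos: [0.4557, -0.0991, 0.0094]
eef_rot: [-96.0, 90.0, 0.2]
contact_force: [-0.3, 0.4, 0.8]
gripper_width: 0.0436
```

Run:
```python
from h import *
rel(.4565,-.0992,.010,96.2)
print(get_state()["gripper_width"],get_state()["contact_force"])
```

```text
{'t': 39.72, 'tcp': array([ 0.4557, -0.0991,  0.0094]), 'phi': np.float64(96.18), 'ty': np.float64(-0.0008), 'tz': np.float64(-0.0002), 'tx': np.float64(-0.0006), 'spin': np.float64(-0.0004)}
0.04357762251754075 [-0.31019926  0.4282609   0.81185987]
```

>>> {"name": "play_rows", "arguments": {
  "series": [-0.01, 0, 0, 0, -0.02, 0, 0, 0, -0.03, 0, 0, 0, -0.03, 0, 0, 0, -0.03, 0, 0, 0]
}}

```text
time_s: 40.13
tcp_pos: [0.455, -0.0992, 0.1304]
eef_rot: [88.7, 89.9, -175.2]
contact_force: [0.9, 0.5, -0.9]
gripper_width: 0.0437
```

Run:
```python
from h import *
rel(.4789,-.3313,.0642,96.2)
print(get_state()["gripper_width"],get_state()["contact_force"])
```

```text
{'t': 40.13, 'tcp': array([ 0.455 , -0.0992,  0.1304]), 'phi': np.float64(-263.83), 'ty': np.float64(0.0012), 'tz': np.float64(-0.2333), 'tx': np.float64(0.0662), 'spin': np.float64(-6.2837)}
0.04366904818123689 [ 0.85627211  0.48505618 -0.85318466]
```

>>> {"name": "play_rows", "arguments": {
  "series": [0, 0.001, -0.015, 0, 0, 0, -0.03, 0, 0, 0, -0.035, 0, 0, 0, -0.035, 0, 0, 0, -0.035, 0]
}}

```text
time_s: 40.55
tcp_pos: [0.4706, -0.2497, 0.1294]
eef_rot: [-40.6, 90.0, 55.7]
contact_force: [2.2, -0.1, -0.9]
gripper_width: 0.0436
```

>>> {"name": "play_rows", "arguments": {
  "series": [0, 0, -0.035, 0, 0, 0, -0.028, 0, 0, 0, -0.014, 0, 0, 0, -0.006, 0, 0, 0, 0, 0]
}}

```text
time_s: 40.97
tcp_pos: [0.4793, -0.3316, 0.1286]
eef_rot: [61.7, 89.9, 157.8]
contact_force: [0.3, 0.1, -0.5]
gripper_width: 0.0435
```

>>> {"name": "play_rows", "arguments": {
  "series": [0.015, 0, 0, 0, 0.015, 0, 0, 0, 0.005, 0, 0, 0, 0, 0, 0, 0, 0, 0, 0, 0]
}}

```text
time_s: 41.38
tcp_pos: [0.4799, -0.3301, 0.0947]
eef_rot: [92.7, 90.0, -171.1]
contact_force: [0.4, 0.2, 0.2]
gripper_width: 0.0435
```

Run:
```python
from h import *
c=capture("wrist");np.save("w16.npy",c,allow_pickle=True);save("w16",c["img"],(165,55,345,235),4)
rel(.4789,-.3313,.0642,96.2)
```

```text
{'t': 41.43, 'tcp': array([ 0.4803, -0.3304,  0.0952]), 'phi': np.float64(96.24), 'ty': np.float64(0.0015), 'tz': np.float64(-0.0007), 'tx': np.float64(0.031), 'spin': np.float64(0.0007)}
```

View pics/w16.png

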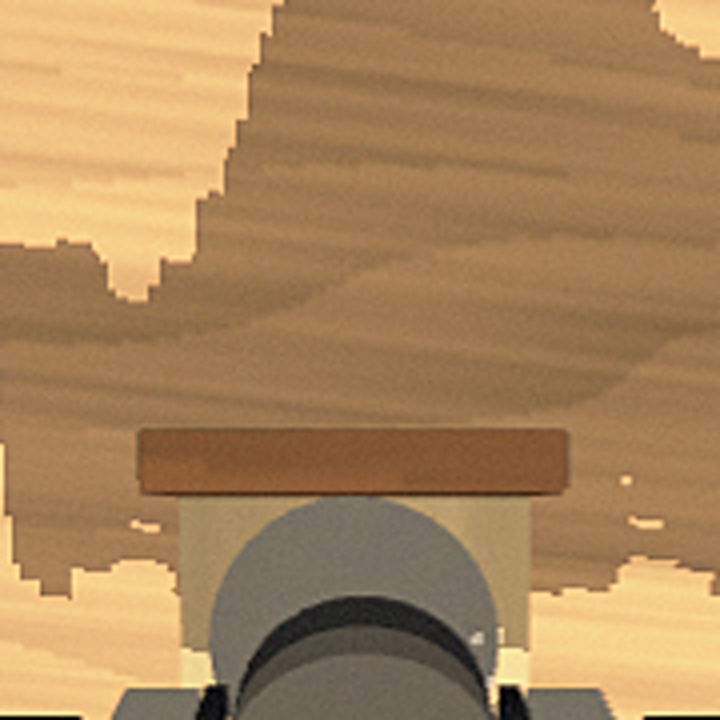

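Run:
```python
from chk import *
c=np.load("w16.npy",allow_pickle=True).item();o=[165,55]
print("small bottom near",loc(c,[(363,597)],.0858,o),"top near",loc(c,[(364,653)],.1108,o),"bottom sides",loc(c,[(238,712),(490,712)],.0858,o),"large near",loc(c,[(353,497)],.0421,o),"large sides",loc(c,[(210,630),(497,630)],.05,o),"lip",loc(c,[(140,493),(566,493)],.0615,o))
```

```text
small bottom near [[0.2, 0.7]] top near [[-0.2, 0.8]] bottom sides [[21.3, -20.8], [21.3, 22.7]] large near [[-5.9, -1.2]] large sides [[20.2, -30.4], [20.1, 28.3]] lip [[-11.6, -40.6], [-11.7, 38.5]]
```

>>> {"name": "play_rows", "arguments": {
  "series": [0.01, 0.001, -0.0018, 0, 0.01, 0, 0, 0, 0.007, 0, 0, 0, 0, 0, 0, 0, 0, 0, 0, 0]
}}

```text
time_s: 41.85
tcp_pos: [0.4784, -0.3327, 0.0665]
eef_rot: [68.5, 89.9, 164.7]
contact_force: [-0.1, -0.5, -0.7]
gripper_width: 0.0432
```

>>> {"name": "play_rows", "arguments": {
  "series": [0.0015, 0, 0, 0, 0.0015, 0, 0, 0, 0.0015, 0, 0, 0, 0.0015, 0, 0, 0, 0, 0, 0, 0],
  "squeeze": 6
}}

```text
time_s: 42.27
tcp_pos: [0.4782, -0.3329, 0.0613]
eef_rot: [81.9, 89.9, 178.1]
contact_force: [-3.1, -1.3, 1.8]
gripper_width: 0.0435
```

>>> {"name": "play_rows", "arguments": {
  "series": [0.001, 0, 0, 0, 0.001, 0, 0, 0, 0, 0, 0, 0, 0, 0, 0, 0, 0, 0, 0, 0]
}}

```text
time_s: 42.68
tcp_pos: [0.4789, -0.3327, 0.0593]
eef_rot: [52.8, 90.0, 148.9]
contact_force: [-4.4, -0.9, 2.0]
gripper_width: 0.0436
```

Run:
```python
from h import *
c=capture("wrist");np.save("w17.npy",c,allow_pickle=True);save("w17",c["img"],(165,75,345,235),4)
s=get_state();print(s["contact_force"],s["tcp_pos"])
```

```text
[-3.23229974  0.01646093  1.85930768] [ 0.47888386 -0.33270472  0.05929418]
```

View pics/w17.png

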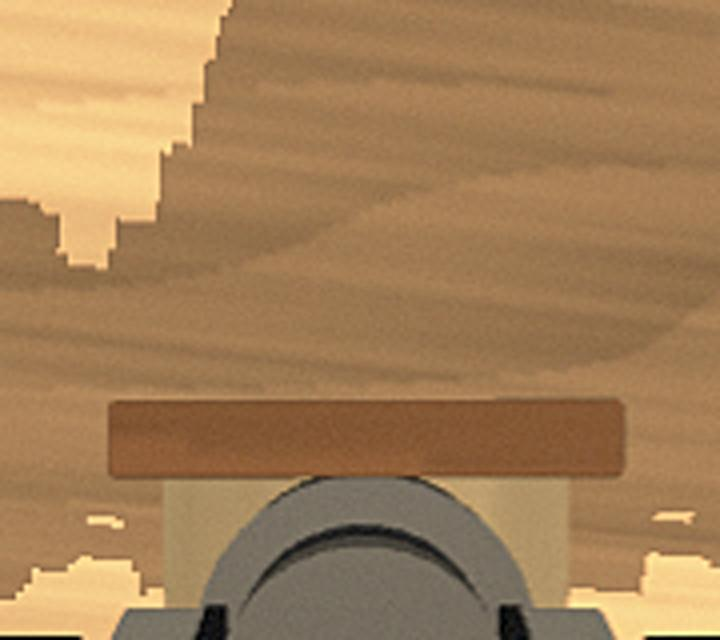

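>>> {"name": "play_rows", "arguments": {
  "series": [0.0007, 0, 0, 0, 0.0007, 0, 0, 0, 0, 0, 0, 0, 0, 0, 0, 0, 0, 0, 0, 0]
}}

```text
time_s: 43.15
tcp_pos: [0.4786, -0.3328, 0.0579]
eef_rot: [75.4, 90.0, 171.6]
contact_force: [-5.1, -0.4, 3.3]
gripper_width: 0.0436
```

Run:
```python
from h import *
c=capture("wrist");np.save("w17.npy",c,allow_pickle=True);save("w17",c["img"],(165,75,345,235),4)
s=get_state();print(s["contact_force"],s["tcp_pos"])
```

```text
[-5.56497191 -0.73229563  3.99969352] [ 0.4785581  -0.33277326  0.05793038]
```

View pics/w17.png

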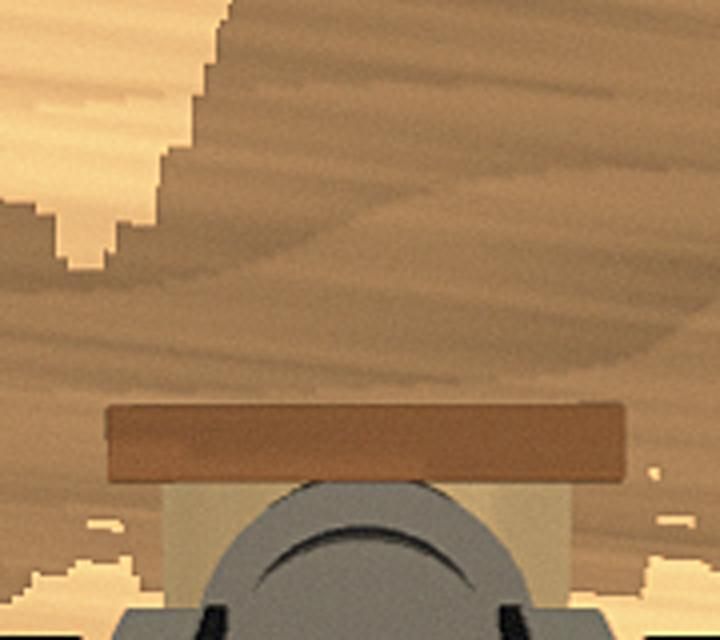

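>>> {"name": "play_rows", "arguments": {
  "series": [0.0007, 0, 0, 0, 0.0007, 0, 0, 0, 0, 0, 0, 0, 0, 0, 0, 0, 0, 0, 0, 0]
}}

```text
time_s: 43.62
tcp_pos: [0.4791, -0.3327, 0.0571]
eef_rot: [-124.3, 90.0, -28.1]
contact_force: [-5.0, 1.4, 7.5]
gripper_width: 0.0437
```

Run:
```python
from h import *
c=capture("wrist");np.save("w17.npy",c,allow_pickle=True);save("w17",c["img"],(165,75,345,235),4)
s=get_state();print(s["contact_force"],s["tcp_pos"])
```

```text
[-4.4213719   0.77314508  6.89238203] [ 0.4790619  -0.33274352  0.05706384]
```

View pics/w17.png

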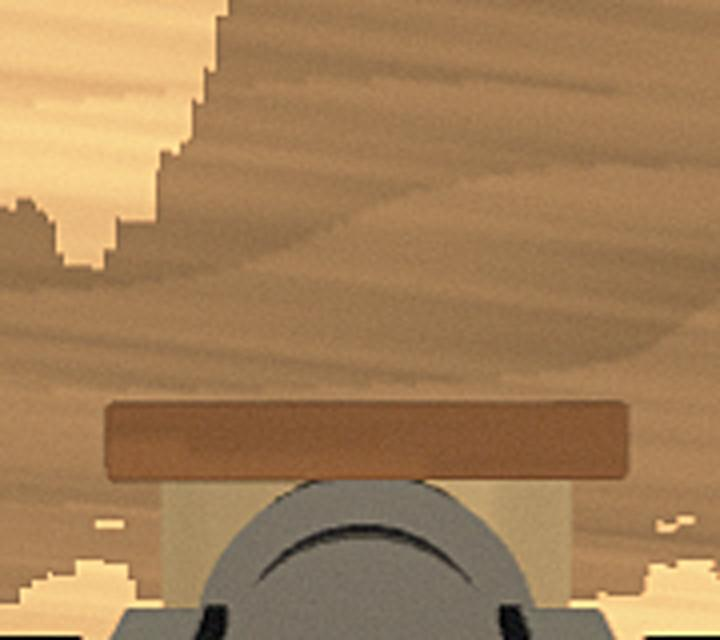

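>>> {"name": "play_rows", "arguments": {
  "series": [0, 0.002, 0, 0, 0.0002, 0.002, 0, 0, 0.0005, 0.002, 0, 0, 0, 0, 0, 0, 0, 0, 0, 0]
}}

```text
time_s: 44.08
tcp_pos: [0.4731, -0.3334, 0.0557]
eef_rot: [-84.0, 90.0, 12.2]
contact_force: [-0.1, -0.6, -0.7]
gripper_width: 0.0439
```

>>> {"name": "play_rows", "arguments": {
  "series": [0.0004, 0.0015, 0, 0, 0.0003, 0.001, 0, 0, 0, 0, 0, 0, 0, 0, 0, 0, 0, 0, 0, 0]
}}

```text
time_s: 44.5
tcp_pos: [0.4709, -0.3337, 0.0553]
eef_rot: [-112.2, 90.0, -16.0]
contact_force: [2.1, 0.6, -1.0]
gripper_width: 0.0438
```

Run:
```python
from h import *
c=capture("wrist");np.save("w17.npy",c,allow_pickle=True);save("w17",c["img"],(165,75,345,235),4)
s=get_state();print(s["contact_force"],s["tcp_pos"])
```

```text
[ 2.63373849  0.40248381 -1.33426866] [ 0.47091587 -0.33374273  0.05524118]
```

View pics/w17.png

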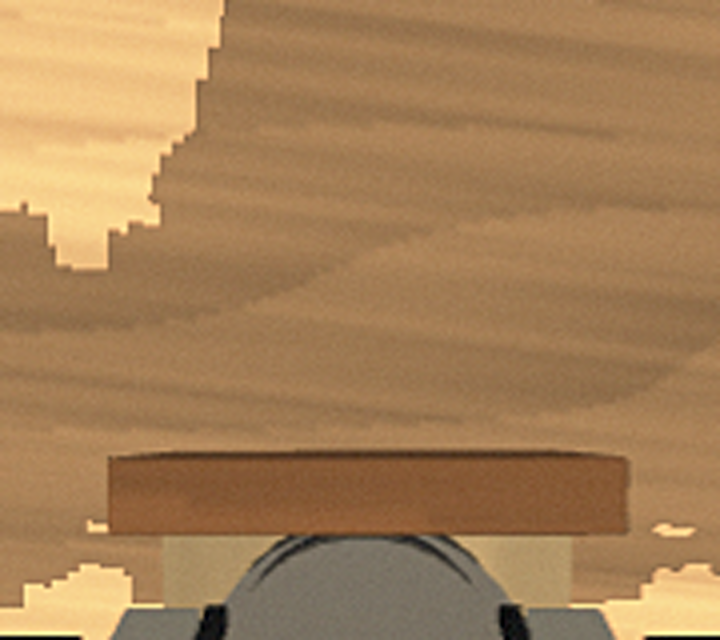

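>>> {"name": "play_rows", "arguments": {
  "series": [0.0005, 0.001, 0, 0, 0.0004, 0, 0, 0, 0, 0, 0, 0, 0, 0, 0, 0, 0, 0, 0, 0],
  "squeeze": 4
}}

```text
time_s: 44.97
tcp_pos: [0.4709, -0.3339, 0.055]
eef_rot: [-110.7, 89.8, -14.5]
contact_force: [4.9, 3.3, 2.6]
gripper_width: 0.0436
```

>>> {"name": "play_rows", "arguments": {
  "series": [0.0003, 0.0005, 0, 0, 0, 0, 0, 0, 0, 0, 0, 0, 0, 0, 0, 0, 0, 0, 0, 0],
  "squeeze": 3
}}

```text
time_s: 45.38
tcp_pos: [0.4695, -0.3341, 0.0543]
eef_rot: [-123.9, 89.9, -27.7]
contact_force: [3.9, 2.3, 2.8]
gripper_width: 0.0439
```

>>> {"name": "play_rows", "arguments": {
  "series": [0, 0, 0, 0, 0, 0, 0, 0, 0, 0, 0, 0, -0.003, 0, 0, 0, -0.01, 0, 0, 0],
  "jaw": 68
}}

```text
time_s: 45.8
tcp_pos: [0.4674, -0.3334, 0.0657]
eef_rot: [63.7, 89.8, 159.8]
contact_force: [-1.0, 0.6, 0.3]
gripper_width: 0.0591
```

>>> {"name": "play_rows", "arguments": {
  "series": [-0.02, 0, 0, 0, -0.03, -0.01, 0, 0, -0.03, -0.02, 0, 0, -0.03, -0.02, 0, 0, 0, -0.02, 0, 0],
  "jaw": 100
}}

```text
time_s: 46.22
tcp_pos: [0.542, -0.328, 0.1854]
eef_rot: [-122.4, 89.4, -26.2]
contact_force: [1.7, -0.2, 1.5]
gripper_width: 0.0853
```

Run:
```python
from h import *
c=capture("wrist");np.save("w18.npy",c,allow_pickle=True);save("w18",c["img"],(175,60,335,200),5)
c=capture("top");save("t18",c["img"],None,1.5)
```

```text
(no output)
```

View pics/w18.png

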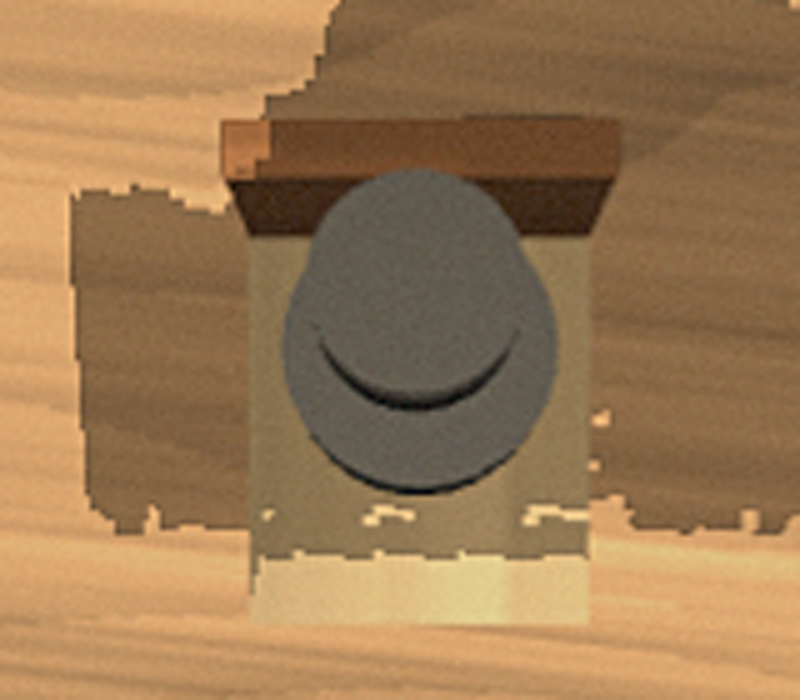

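View pics/t18.png

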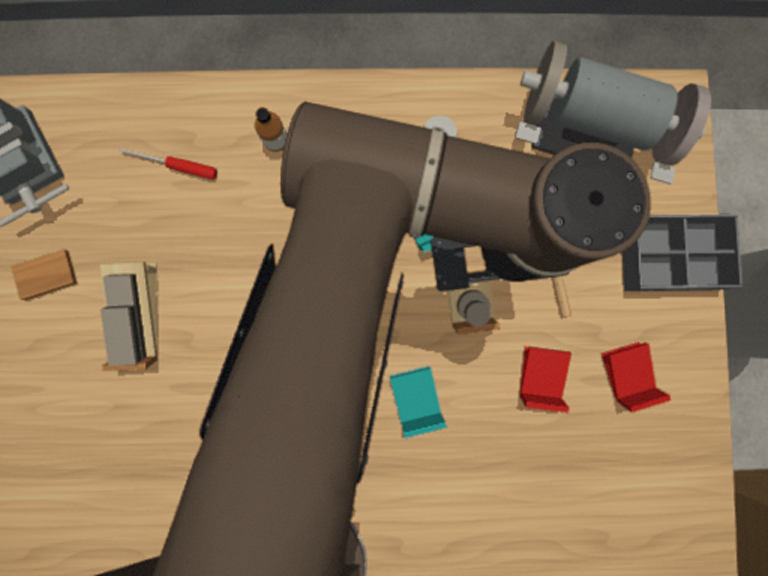

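Run:
```python
from chk import *
c=np.load("w18.npy",allow_pickle=True).item();o=[175,60]
print("small near(-12.9)",loc(c,[(420,169)],.0663,o,5),"far(29.6)",loc(c,[(419,394)],.0777,o,5),"sides",loc(c,[(309,275),(527,275)],.072,o,5))
print("large far(51.5)",loc(c,[(421,487)],.0576,o,5),"sides",loc(c,[(283,345),(558,345)],.05,o,5),"lip",loc(c,[(230,179),(614,179)],.0615,o,5),"foot",loc(c,[(249,236),(591,236)],.018,o,5))
c=capture("side");save("s18",c["img"],(150,150,350,330),3.5)
```

```text
small near(-12.9) [[-12.4, -1.0]] far(29.6) [[29.9, -1.1]] sides [[7.5, -22.8], [7.4, 20.0]]
large far(51.5) [[51.9, -0.4]] sides [[22.5, -30.2], [22.4, 29.0]] lip [[-10.8, -38.9], [-10.9, 37.8]] foot [[-0.1, -40.4], [-0.1, 39.4]]
```

View pics/s18.png

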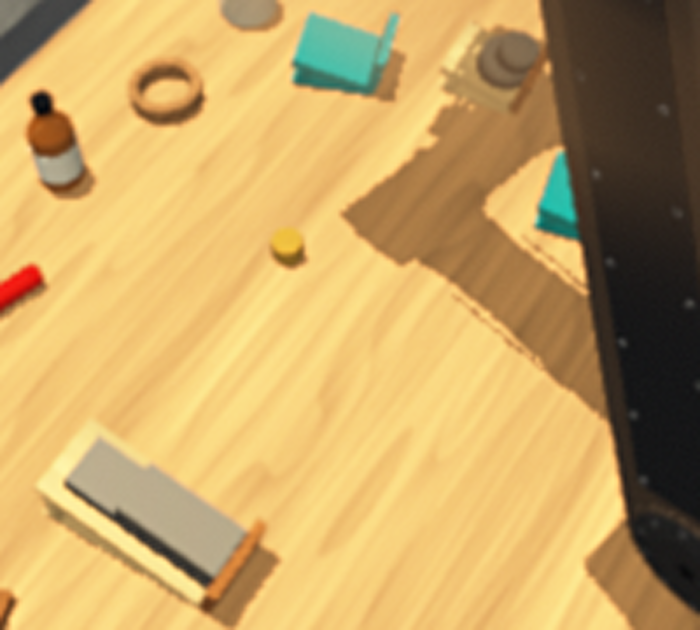

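>>> {"name": "play_rows", "arguments": {
  "series": [-0.02, 0, 0, 0, -0.01, 0, 0, 0, 0, 0, 0, 0, 0, 0, 0, 0, 0, 0, 0, 0]
}}

```text
time_s: 46.78
tcp_pos: [0.538, -0.3262, 0.2066]
eef_rot: [32.9, 90.0, 129.1]
contact_force: [-0.7, 0.2, -0.3]
gripper_width: 0.0874
```

```bash
python3 -c "
from plant import *
s=get_state();print(s['time_s'],s['contact_force'])
print(close_job())"
```

```text
46.7833 [-0.67005624  0.19086627 -0.33020571]
the job is handed in; nothing more can be done
None
```

All four stones are on their racks and the job is handed in at about 46.8 s. The long bar went on the long rack first, then the short bar on top of it. The large puck went on the short plywood rack, then the small puck on top. I pressed each stone down until it lay flat, slid it against the backstop and let it go in contact.

- **Pucks:** In the last wrist picture both are flat and within about 1 mm of mid-width. The large puck is up against the backstop to within 0.5 mm. The small puck's lower edge read 0.5 mm further from the stop than expected, which is within the 2 mm calibration.
- **Bars:** Both felt the backstop before release. The pictures taken after release show them flat, centred and against it.
- **Tin and look-alikes:** The tin is standing, and I left the red and turquoise racks alone.
- **What went wrong:** Friction made centring the long bar take several tries. It was 1.3–1.5 mm off, first one way and then the other, until I unloaded it and set it down again.
- **End state:** The gripper was clear of everything. The highest reading at the end of any move was about 17–18 N.

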